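# Load strip tiles into a slotted rack and close its bail

## Robot

A 6-joint arm with a two-finger parallel gripper is mounted at the origin on a cart in front of the work surface, level with it; the furniture and walls round the work are solid. World frame = base frame: x ahead of the robot, y to its left, z up, the work surface at z = 0. Lengths are in mm, angles in rad, forces in N, time in s.
With the tool pointing down it reaches from about 300 to 775 mm from the base axis. Payload 14.6 kg.
Tool frame: the origin (TCP) lies between the finger pads; the fingertips stand 8 mm ahead of it and the grasp point (between the pads) lies 11 mm behind it; x points along the fingers, y is the direction in which the jaws open and shut, and the axes are right-handed (so a half turn about x gives the same grasp; the last joint's range is limited). The gripper opens to 94 mm and grips with 3 to 60 N. Pads are 16 mm wide; open, the fingers measure 119 mm over their backs; the gripper's body (75 mm by 177 mm) begins 78 mm behind the grasp point.
Start: joints at [1.18, 0.3, 1.521, -0, 1.321, -0.067], TCP at [174.991, 521.409, 213.446] pointing down, gripper open.
Joint ranges: [-3.03, 3.03], [-0.79, 2.21], [0.23, 2.52], [-1.04, 4.18], [0, 3.07], [-2.55, 2.55]. Speed limits (rad/s): [2.22, 2.22, 2.57, 3.14, 3.14, 3.14].

## Interface

Orientations are given as [roll, pitch, yaw] about the fixed x, y, z axes, in that order (R = Rz(yaw) Ry(pitch) Rx(roll)).
In Python, from cell import telemetry, camera, calibration, order gives the robot as it stands.
- The arm moves only by the shell command python3 -m handwheel 'ROWS' [FORCE]. ROWS is JSON, a list of rows, each a list of 7 numbers: the turn, a rotation vector about the tool's x, y, z as a fraction of full scale, then the shift along the tool's x, y, z as a fraction of full scale, then the opening, from 0 (shut) to 1 (fully open). A call has 1 to 12 rows; each row is the pose to reach, as a shift and turn from the pose measured when the call began, along the tool's axes at that moment, turning the shorter way round; what a row does not reach only later rows make up. Full scale, the value 1, is 300 mm for a shift and pi rad for a turn. A row lasts 1/8 s, in which the tool goes at most 62.5 mm and 10.7 degrees, less where a joint would pass 70% of its speed; a pose out of reach is approached as far as the arm can. A call with a number of a shift or a turn outside -1 to 1 is refused whole. A call with a gripper value outside its range is refused whole. The fingers move at their own pace and stop on an object; FORCE is the grip in N (left out, the last holds). Time passes only in rows, so rows that repeat a pose let the fingers close. It gives the time, the measured TCP pose, the force and the opening at its end, in the units of the state.
- telemetry.read_state(): the state, without advancing time (a new reading comes with each control period).
- camera(name): name is "scene" or "top" or "wrist"; returns the picture (420x560x3 uint8, red, green, blue); there is no depth.
- calibration(name): a dict with "fov_y" (degrees; the focal length in pixels is half the picture's height over the tangent of half this angle, whatever the lens; pixels are square), "cx", "cy" (the principal point, pixels), "k1" (the pictures are not rectified: a ray, as slopes to the right and down, at radius r is drawn at 1 + k1 r^2 times it, then the intrinsics apply), "position" and "attitude" of the camera in the world. Camera axes: x right, y down, z forward; pixel columns grow to the right and rows downward; lengths in mm; the calibration is good to about 2 mm. A picture is of the moment at which its call begins: read the wrist's pose just before it. calibration takes no time and is no camera call; for the wrist camera it gives the pose at the moment of the call.
- order.sign_off(): hands the job in, once; it reports no verdict.
The state is a dict: "clock": time; "joints": joint angles; "qd": joint speeds; "effort": joint torques, N m; "eef_pos": TCP position; "eef_rot": TCP orientation; "wrist_force": force on the tool from outside, world axes, zero at the start; "moment": the same for the moment, N m; "finger_gap": finger opening in mm.
Only numpy, scipy, OpenCV 4.12 (cv2) and the standard library are available. Lean on these libraries where they do the work, as an engineer would, in place of code of your own. Each camera call takes 0.05 s, during which the arm holds its last target.

## Task

Load the white and the blue glazed strip tile from the bench into the two empty levels of the tile rack, one tile to a level in either order, glazed face up, each slid fully home against the back stops like the green one already there (the gripper has no room to follow them in, so let go part way and push on the end of the tile). Then swing the steel wire bail over the front and down until it hangs closed across all three tiles. Do not shove the rack along the bench, push the green tile out of place, or disturb the other things on the bench.

Things in the scene. Friction and masses are not known exactly. Their poses are not given: they have to be found in the camera images.
- tile_rack: Loose ply rack for strip tiles, 1.5 kg, on rubber feet; origin under its centre, on the bench. Open front faces its -x; tiles slide in along +x. Cheeks: x -70 to +72 mm, outer faces y = +-44, tops z = 94, nothing higher but the bail. Grooves in the cheeks, 64 mm wall to wall, 12 mm high, rounded noses; ledges reach in to y = +-24, open between. It slides if pushed with more than about 10 N.
- slot_low (a point): Lowest level of the rack, empty at the start: where the underside centre of a tile lies when home (x = -6.5, z = 26 mm in the rack's frame, z being the ledge tops). Home: far end on the rubber back stops at x = +66 mm, near end at x = -79 mm, 9 mm out of the cheeks. Axes as the rack's.
- slot_mid (a point): Middle level, 24 mm higher (z = 50 mm), holds the green tile; the same point of that level.
- slot_top (a point): Top level, 24 mm higher again (z = 74 mm), empty at the start; the same point of that level.
- tile_white: White glazed strip tile, 145 x 60 x 8 mm (long side along its x, width along its y), 0.14 kg nominal; the glazed face is +z, the bare bisque back is -z. Origin: centre of the underside. The ends are alike, so x may point either way. Lies loose on the bench, glaze up.
- tile_blue: Blue glazed strip tile, 145 x 60 x 8 mm (long side along its x, width along its y), 0.14 kg nominal; the glazed face is +z, the bare bisque back is -z. Origin: centre of the underside. The ends are alike, so x may point either way. Lies loose on the bench, glaze up.
- tile_green: Green glazed strip tile, 145 x 60 x 8 mm (long side along its x, width along its y), 0.14 kg nominal; the glazed face is +z, the bare bisque back is -z. Origin: centre of the underside. The ends are alike, so x may point either way. Already home in the middle level of the rack; it stays there.
- bail (a joint): Angle of the bail, a U of 8 mm steel rod, 60 g, hinged along the rack's y at x = -50, z = 98 mm of the rack, lightly damped. 0: closed, hanging 3 mm in front of home tiles; it cannot close over one standing further out. Grows forwards, up and back: 1.57 level to the front; above about 2.6 it leans back (at the start near or on its stop at 3.22); below that it falls shut by itself.
- bail_bar (a point): Middle, on the rod's axis, of the bail's cross bar (closed end of the U): 8 mm thick, 36 mm long along the rack's y. Highest part of the open bail, about 170 mm above the bench; 86 mm from the hinge; closed, it lies 36 mm in front of and 78 mm below the hinge. The bail's arms are 44 mm apart here, spreading to y = +-51 mm at the hinge.
- mallet: Bystander: wooden mallet, 273 x 110 x 66 mm, lying to the right of the rack; origin under its centre.
- test_tile_green: Bystander: green L-shaped test tile, 44 x 46 x 62 mm, standing to the left of the tiles; origin under its centre.
- test_tile_brown: Bystander: brown L-shaped test tile, 44 x 46 x 62 mm, standing to the left of the tiles; origin under its centre.
- slip_cup: Bystander: lidded tub 79 mm across and 46 mm high, on the left; origin under its centre.
- rib_red: Bystander: flat red rubber kidney, 50 x 95 x 5 mm, on the left; origin under its centre.

How it is judged (in metres and radians):
On the way, in this order (a step that is already met when the one before it is completed fails the run):
1. the white and the blue tile are both home in the two empty levels while the bail is still up ((((x of tile_white in the frame of slot_low between -0.0035 and 0.003 m and y of tile_white in the frame of slot_low between -0.004 and 0.004 m and z of tile_white in the frame of slot_low between -0.004 and 0.004 m and angle between tile_white's own z axis and vertical below 0.08 rad and angle between the x axis of tile_white and the x axis of tile_rack, either way round below 0.06 rad) and (x of tile_blue in the frame of slot_top between -0.0035 and 0.003 m and y of tile_blue in the frame of slot_top between -0.004 and 0.004 m and z of tile_blue in the frame of slot_top between -0.004 and 0.004 m and angle between tile_blue's own z axis and vertical below 0.08 rad and angle between the x axis of tile_blue and the x axis of tile_rack, either way round below 0.06 rad)) or ((x of tile_white in the frame of slot_top between -0.0035 and 0.003 m and y of tile_white in the frame of slot_top between -0.004 and 0.004 m and z of tile_white in the frame of slot_top between -0.004 and 0.004 m and angle between tile_white's own z axis and vertical below 0.08 rad and angle between the x axis of tile_white and the x axis of tile_rack, either way round below 0.06 rad) and (x of tile_blue in the frame of slot_low between -0.0035 and 0.003 m and y of tile_blue in the frame of slot_low between -0.004 and 0.004 m and z of tile_blue in the frame of slot_low between -0.004 and 0.004 m and angle between tile_blue's own z axis and vertical below 0.08 rad and angle between the x axis of tile_blue and the x axis of tile_rack, either way round below 0.06 rad))) and x of tile_green in the frame of slot_mid between -0.0035 and 0.003 m and y of tile_green in the frame of slot_mid between -0.004 and 0.004 m and z of tile_green in the frame of slot_mid between -0.004 and 0.004 m and angle between tile_green's own z axis and vertical below 0.08 rad and angle between the x axis of tile_green and the x axis of tile_rack, either way round below 0.06 rad and value of joint bail above 1 rad), for 0.1 s.
2. the bail hangs closed across the tiles (value of joint bail below 0.06 rad), for 0.1 s.
At the end, for the whole second after the job is handed in: One of the white and blue tiles in the lowest level, the other in the top, green in the middle: glaze up (0.08 rad), along the rack (0.06 rad), at most 3.5 mm short of the back stops, within 4 mm sideways and in height; bail closed (0.06 rad); rack level, all at rest ((((x of tile_white in the frame of slot_low between -0.0035 and 0.003 m and y of tile_white in the frame of slot_low between -0.004 and 0.004 m and z of tile_white in the frame of slot_low between -0.004 and 0.004 m and angle between tile_white's own z axis and vertical below 0.08 rad and angle between the x axis of tile_white and the x axis of tile_rack, either way round below 0.06 rad) and (x of tile_blue in the frame of slot_top between -0.0035 and 0.003 m and y of tile_blue in the frame of slot_top between -0.004 and 0.004 m and z of tile_blue in the frame of slot_top between -0.004 and 0.004 m and angle between tile_blue's own z axis and vertical below 0.08 rad and angle between the x axis of tile_blue and the x axis of tile_rack, either way round below 0.06 rad)) or ((x of tile_white in the frame of slot_top between -0.0035 and 0.003 m and y of tile_white in the frame of slot_top between -0.004 and 0.004 m and z of tile_white in the frame of slot_top between -0.004 and 0.004 m and angle between tile_white's own z axis and vertical below 0.08 rad and angle between the x axis of tile_white and the x axis of tile_rack, either way round below 0.06 rad) and (x of tile_blue in the frame of slot_low between -0.0035 and 0.003 m and y of tile_blue in the frame of slot_low between -0.004 and 0.004 m and z of tile_blue in the frame of slot_low between -0.004 and 0.004 m and angle between tile_blue's own z axis and vertical below 0.08 rad and angle between the x axis of tile_blue and the x axis of tile_rack, either way round below 0.06 rad))) and x of tile_green in the frame of slot_mid between -0.0035 and 0.003 m and y of tile_green in the frame of slot_mid between -0.004 and 0.004 m and z of tile_green in the frame of slot_mid between -0.004 and 0.004 m and angle between tile_green's own z axis and vertical below 0.08 rad and angle between the x axis of tile_green and the x axis of tile_rack, either way round below 0.06 rad and value of joint bail below 0.06 rad and linear speed of each of tile_rack, tile_white, tile_blue, tile_green below 0.02 m/s and angle between tile_rack's own z axis and vertical below 0.05 rad); the robot touches nothing.
It fails at once if the rack is shoved more than 10 mm or tipped (distance of tile_rack from where it was at the start of the episode above 0.01 m or angle between tile_rack's own z axis and vertical above 0.15 rad).
It fails at once if the green tile is pushed more than 10 mm out of its place in the rack (distance between tile_green and slot_mid above 0.01 m).
It fails at once if a bystander is moved more than 40 mm (distance of any of mallet, test_tile_green, test_tile_brown, slip_cup, rib_red from where it was at the start of the episode above 0.04 m).
It also fails if it takes over 72 s, if anything falls off the work surface, if the arm or the gripper's body presses on something with over 40 N, if the wrist force passes 120 N, or if a joint passes its speed limit or range.

## Working session

There is one attempt and no reset: what is moved stays moved. The work goes in short steps, Python scripts to look and compute and a shell command to move; the robot and the scene stay as the last step left them, time stands still between calls to the robot, and variables do not carry over. Pictures are saved under pics/ and viewed, and the job is handed in when it is done.

```bash
ls; mkdir -p pics
python3 - <<'E'
from cell import telemetry, camera, calibration
import cv2
print(telemetry.read_state())
for n in ("scene","top","wrist"):
    print(n,calibration(n))
    cv2.imwrite(f"pics/{n}0.png",camera(n)[:,:,::-1])
E
```

```text
pics
{'clock': 0.0, 'joints': array([ 1.18041261e+00,  3.00482096e-01,  1.52154604e+00,  2.48764595e-06,
        1.32065307e+00, -6.65795231e-02]), 'qd': array([-1.72127500e-04,  5.71846886e-05, -1.56983403e-04,  6.13329190e-04,
        5.00888199e-04, -2.04518128e-03]), 'effort': array([ 1.69589268e-03, -5.31794500e+01, -3.52741814e+01,  7.09352433e-02,
        2.43516272e-02, -1.14647382e-04]), 'eef_pos': array([174.90128963, 521.20980192, 212.895101  ]), 'eef_rot': array([-1.63958938,  1.56970777, -1.96339419]), 'wrist_force': array([-0.56289221,  0.54601155, -0.83687954]), 'moment': array([-0.05916521, -0.01969507, -0.02731303]), 'finger_gap': 93.75435602014508}
scene {'fov_y': 52.00741336125159, 'cx': 286.62643131178976, 'cy': 203.91415706722327, 'k1': -0.06124120254309662, 'position': array([ -14.82648116, 1075.41097891, 1125.06808201]), 'attitude': array([-2.28811616,  0.00739457, -2.65521229])}
top {'fov_y': 47.05507754031656, 'cx': 282.64222069469326, 'cy': 211.85351818393767, 'k1': -0.024927580193011764, 'position': array([ 166.02069382,   32.82074815, 1669.24066055]), 'attitude': array([-2.90519573e+00,  2.17513372e-03, -1.61574056e+00])}
wrist {'fov_y': 62.30373763203431, 'cx': 279.66283110657236, 'cy': 207.98555030698165, 'k1': 0.01733864919519831, 'position': array([108.51693794, 543.79076595, 385.59558138]), 'attitude': array([2.89653902e+00, 9.45521654e-04, 1.24759907e+00])}
```

View pics/scene0.png

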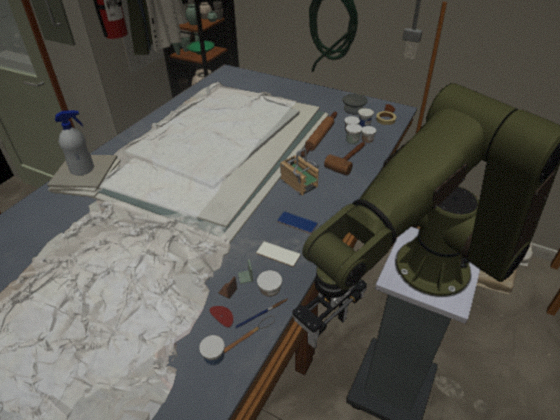

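View pics/top0.png

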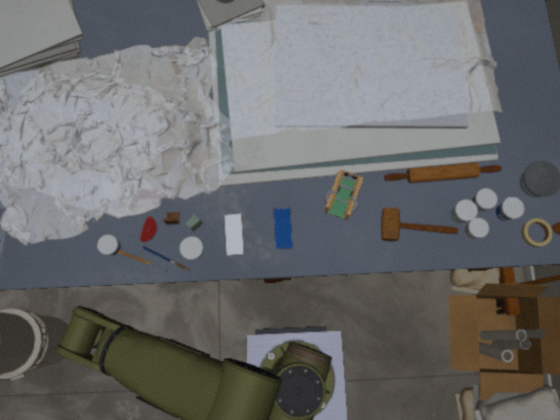

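View pics/wrist0.png

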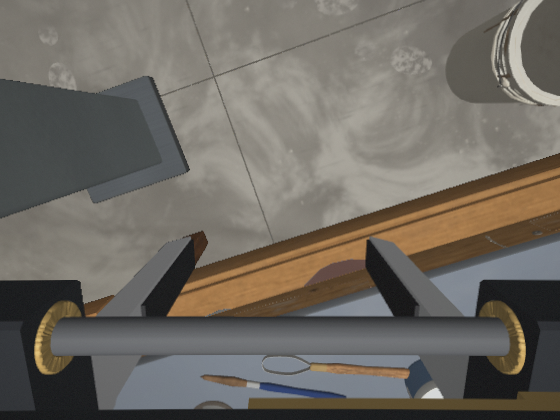

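```bash
cat > h.py <<'E'
import numpy as np, cv2
from scipy.spatial.transform import Rotation as Ro
from cell import telemetry, camera, calibration
def cal(n):
    c=calibration(n); f=210/np.tan(np.radians(c['fov_y']/2))
    K=np.array([[f,0,c['cx']],[0,f,c['cy']],[0,0,1]]); d=np.array([c['k1'],0,0,0,0.])
    R=Ro.from_euler('xyz',c['attitude']).as_matrix(); return K,d,R,np.array(c['position'])
def proj(C,P):
    K,d,R,p=C; P=np.atleast_2d(np.asarray(P,float)); Pc=(P-p)@R
    return cv2.projectPoints(Pc.reshape(-1,1,3),np.zeros(3),np.zeros(3),K,d)[0].reshape(-1,2)
def unproj(C,uv,z):
    K,d,R,p=C; uv=np.asarray(uv,float).reshape(-1,1,2)
    n=cv2.undistortPoints(uv,K,d).reshape(-1,2); D=np.c_[n,np.ones(len(n))]@R.T
    return p+D*((z-p[2])/D[:,2])[:,None]
E
python3 - <<'E'
from h import *
t=cv2.imread('pics/top0.png'); s=cv2.imread('pics/scene0.png')
cv2.imwrite('pics/topz.png',cv2.resize(t[160:280,210:410],None,fx=4,fy=4,interpolation=cv2.INTER_CUBIC))
cv2.imwrite('pics/scz.png',cv2.resize(s[140:280,240:370],None,fx=4.2,fy=4.2,interpolation=cv2.INTER_CUBIC))
C=cal('top'); print(unproj(C,[[234,234],[283,228],[345,195]],8))
E
```

```text
[[ 493.94408448  192.39248764    8.        ]
 [ 507.60686633   19.81647467    8.        ]
 [ 617.73064991 -206.93023926    8.        ]]
```

View pics/topz.png

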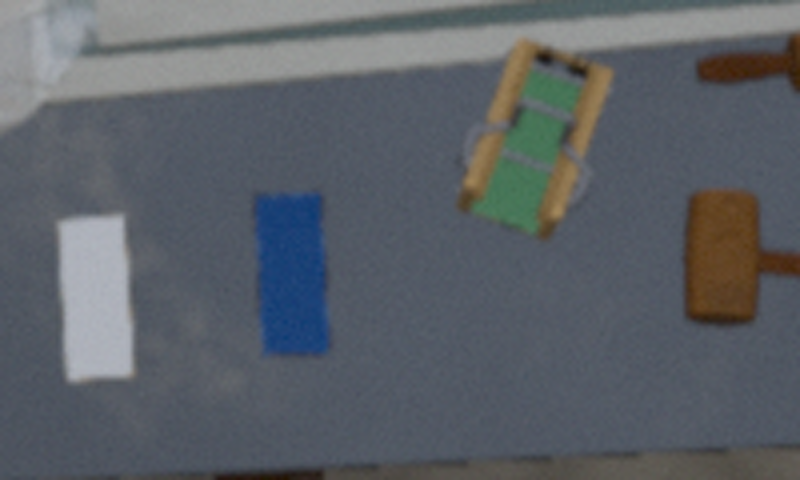

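View pics/scz.png

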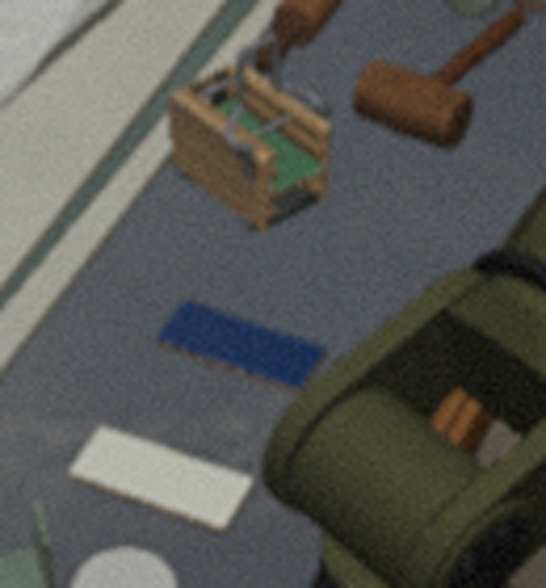

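```bash
cat >> h.py <<'E'
def pose(): 
    s=telemetry.read_state(); return s, np.array(s['eef_pos']), Ro.from_euler('xyz',s['eef_rot']).as_matrix()
def target(head,tilt,sgn):
    h=np.array([np.cos(head),np.sin(head),0]); x=np.sin(tilt)*h-np.cos(tilt)*np.array([0,0,1]); y=sgn*np.array([-h[1],h[0],0])
    return np.c_[x,y,np.cross(x,y)]
def rel(p,R):
    s,p0,R0=pose(); w=Ro.from_matrix(R0.T@R).as_rotvec(); t=R0.T@(np.asarray(p)-p0)
    print('turn',np.round(w/np.pi,4),'shift',np.round(t/300,4),'| mm',np.round(t,1),'deg',round(float(np.degrees(np.linalg.norm(w))),1))
def st():
    s,p,R=pose(); print('t',round(s['clock'],2),'tcp',np.round(p,1),'x',np.round(R[:,0],3),'y',np.round(R[:,1],3),'F',np.round(s['wrist_force'],1),'gap',round(s['finger_gap'],1),'j',np.round(s['joints'],2))
def rectfit(C,img,mask,z):
    n,l,sts,_=cv2.connectedComponentsWithStats(mask.astype(np.uint8)); i=1+np.argmax(sts[1:,4])
    cs=max(cv2.findContours((l==i).astype(np.uint8),0,cv2.CHAIN_APPROX_NONE)[0],key=len).reshape(-1,2)
    P=unproj(C,cs,z)[:,:2].astype(np.float32); (c,wh,a)=cv2.minAreaRect(P)
    b=cv2.boxPoints((c,wh,a)); e=[b[1]-b[0],b[2]-b[1]]; e=max(e,key=np.linalg.norm); th=np.arctan2(e[1],e[0]); th=(th+np.pi/2)%np.pi-np.pi/2
    print('centre',np.round(c,1),'size',np.round(wh,1),'yaw',round(float(th),3),'px',sts[i])
E
python3 - <<'E'
from h import *
st(); s,p,R=pose()
K,d,Rc,pc=cal('wrist'); print('cam in tool',R.T@(pc-p)); print(np.round(R.T@Rc,3))
C=cal('top'); I=cv2.imread('pics/top0.png').astype(int); b,g,r=I[...,0],I[...,1],I[...,2]
roi=np.zeros(b.shape,bool); roi[190:270,215:400]=1
rectfit(C,I,roi&(r>150)&(b>150),8)
rectfit(C,I,roi&(b>g+45),8)
roi[:]=0; roi[165:230,320:370]=1
rectfit(C,I,roi&(g>r+15)&(g>b+10),58)
# cheeks corner tops in topz: (x/4+210, y/4+160)
q=np.array([[522,40],[610,68],[463,205],[547,236]])/4+[210,160]
print(unproj(C,q,94))
E
```

```text
t 0.15 tcp [174.9 521.2 213. ] x [-0.    -0.001 -1.   ] y [ 0.318  0.948 -0.001] F [ 0.9 -0.2 -0.6] gap 94.0 j [ 1.18  0.3   1.52 -0.    1.32 -0.07]
cam in tool [-1.72643528e+02  1.08243911e-01 -7.01360156e+01]
[[-0.    -0.243  0.97 ]
 [ 1.     0.001  0.   ]
 [-0.001  0.97   0.243]]
centre [494.7 194.3] size [140.   57.1] yaw 0.034 px [225 214  18  41 636]
centre [508.   21.8] size [138.   55.7] yaw 0.003 px [274 209  18  39 586]
centre [ 558.8 -172.2] size [57.2 55.6] yaw 1.155 px [328 199  19  20 226]
[[ 683.84609187 -185.80825455   94.        ]
 [ 655.35325534 -259.17730767   94.        ]
 [ 540.76951837 -125.60653556   94.        ]
 [ 510.92940257 -194.10313802   94.        ]]
```

Run:
```python
from h import *
rel([450,193,160],target(0.034,np.radians(15),-1))
```

```text
turn [0.8793 0.0213 0.1158] shift [ 0.1773 -0.7454  1.2174] | mm [  53.2 -223.6  365.2] deg 159.7
```

```bash
python3 -m handwheel '[[0.44,0,0.05,0.05,-0.37,0.61,1],[0.44,0,0.05,0.05,-0.37,0.61,1],[0.44,0,0.05,0.05,-0.37,0.61,1],[0.44,0,0.05,0.05,-0.37,0.61,1],[0.44,0,0.05,0.05,-0.37,0.61,1],[0.44,0,0.05,0.05,-0.37,0.61,1],[0.44,0,0.05,0.05,-0.37,0.61,1],[0.44,0,0.05,0.05,-0.37,0.61,1]]' 60;  python3 - <<'E'
from h import *
st();rel([450,193,160],target(0.034,np.radians(15),-1))
E
```

```text
clock: 1.15
eef_pos: [312.9, 357.7, 198.0]
eef_rot: [2.262, 1.427, 0.549]
wrist_force: [-0.5, 0.4, 0.1]
finger_gap: 94.1
t 1.15 tcp [312.9 357.7 198. ] x [ 0.123  0.075 -0.99 ] y [ 0.983 -0.146  0.111] F [-0.5  0.4  0.1] gap 94.1 j [ 0.79  0.07  1.84 -0.04  1.09  0.95]
turn [0.4401 0.0204 0.0488] shift [0.1402 0.515  0.4911] | mm [ 42.1 154.5 147.3] deg 79.8
```

```bash
python3 -m handwheel '[[0.44,0.02,0.049,0.14,0.515,0.491,1],[0.44,0.02,0.049,0.14,0.515,0.491,1],[0.44,0.02,0.049,0.14,0.515,0.491,1],[0.44,0.02,0.049,0.14,0.515,0.491,1],[0.44,0.02,0.049,0.14,0.515,0.491,1],[0.44,0.02,0.049,0.14,0.515,0.491,1],[0.44,0.02,0.049,0.14,0.515,0.491,1],[0.44,0.02,0.049,0.14,0.515,0.491,1],[0.44,0.02,0.049,0.14,0.515,0.491,1]]';  python3 - <<'E'
from h import *
st();rel([450,193,160],target(0.034,np.radians(15),-1))
cv2.imwrite('pics/w1.png',camera('wrist')[:,:,::-1])
E
```

```text
clock: 2.28
eef_pos: [449.8, 193.1, 159.9]
eef_rot: [3.136, 1.31, 0.03]
wrist_force: [0.4, -0.2, -0.2]
finger_gap: 94.1
t 2.27 tcp [449.8 193.1 159.9] x [ 0.258  0.008 -0.966] y [ 0.035 -0.999  0.001] F [ 0.4 -0.2 -0.2] gap 94.1 j [ 0.38  0.09  1.92 -0.11  0.88  1.98]
turn [ 0.0004  0.0003 -0.0003] shift [-0.0001  0.0003 -0.0007] | mm [-0.   0.1 -0.2] deg 0.1
```

View pics/w1.png

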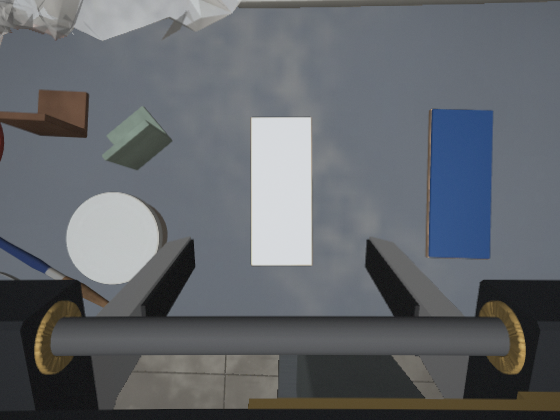

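Run:
```python
from h import *
C=cal('wrist'); I=cv2.imread('pics/w1.png').astype(int); b,g,r=I[...,0],I[...,1],I[...,2]
roi=np.zeros(b.shape,bool); roi[90:280,220:520]=1
rectfit(C,I,roi&(r>180)&(b>180),8)
rectfit(C,I,roi&(b>g+45),8)
st()
```

```text
centre [495.9 193.4] size [142.8  57.8] yaw 0.045 px [ 251  117   61  148 8777]
centre [509.4  20.2] size [142.2  57.1] yaw 0.005 px [ 429  109   63  149 8701]
t 2.33 tcp [449.9 193.  159.9] x [ 0.258  0.008 -0.966] y [ 0.036 -0.999  0.002] F [0.1 0.2 0.3] gap 93.9 j [ 0.38  0.09  1.92 -0.11  0.88  1.97]
```

Run:
```python
from h import *
R=target(0.045,np.radians(15),-1)
rel([451.3,191.4,60],R);rel([451.3,191.4,11.3],R)
```

```text
turn [-0.0026  0.0003 -0.0012] shift [0.323  0.005  0.0815] | mm [96.9  1.5 24.4] deg 0.5
turn [-0.0026  0.0003 -0.0012] shift [0.4799 0.0047 0.1233] | mm [144.    1.4  37. ] deg 0.5
```

```bash
python3 -m handwheel '[[-0.003,0,-0.001,0.16,0.005,0.04,1],[-0.003,0,-0.001,0.323,0.005,0.082,1],[-0.003,0,-0.001,0.4,0.005,0.102,1],[-0.003,0,-0.001,0.45,0.005,0.115,1],[-0.003,0,-0.001,0.48,0.005,0.123,1],[-0.003,0,-0.001,0.48,0.005,0.123,1],[-0.003,0,-0.001,0.48,0.005,0.123,1]]';  python3 - <<'E'
from h import *
st();rel([451.3,191.4,11.3],target(0.045,np.radians(15),-1))
cv2.imwrite('pics/w2.png',camera('wrist')[:,:,::-1])
E
```

```text
clock: 3.2
eef_pos: [451.7, 191.4, 11.9]
eef_rot: [3.138, 1.309, 0.043]
wrist_force: [0.7, 0.6, 0.6]
finger_gap: 93.8
t 3.2 tcp [451.7 191.4  11.9] x [ 0.258  0.011 -0.966] y [ 0.046 -0.999  0.001] F [0.7 0.6 0.6] gap 93.8 j [ 0.37  0.36  2.03 -0.17  0.52  2.03]
turn [ 0.0005  0.0001 -0.0001] shift [0.0015 0.0001 0.0018] | mm [0.5 0.  0.5] deg 0.1
```

View pics/w2.png

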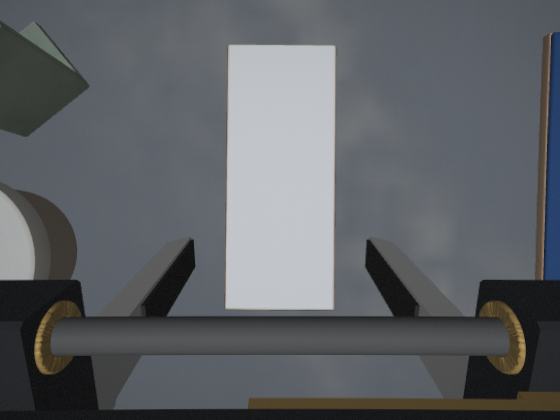

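```bash
python3 -m handwheel '[[0,0,0,0.002,0,0.001,0.5],[0,0,0,0.002,0,0.001,0.5],[0,0,0,0.002,0,0.001,0.5],[0,0,0,0.002,0,0.001,0.5],[0,0,0,0.002,0,0.001,0.5],[0,0,0,0.002,0,0.001,0.5]]' 60;  python3 - <<'E'
from h import *
st()
E
```

```text
clock: 4.0
eef_pos: [451.6, 191.4, 11.3]
eef_rot: [3.139, 1.309, 0.044]
wrist_force: [-0.6, -0.4, 1.9]
finger_gap: 59.0
t 4.0 tcp [451.6 191.4  11.3] x [ 0.259  0.011 -0.966] y [ 0.046 -0.999  0.001] F [-0.6 -0.4  1.9] gap 59.0 j [ 0.37  0.36  2.03 -0.17  0.51  2.03]
```

Run:
```python
from h import *
R=target(0.045,np.radians(15),-1)
rel([451.3,191.4,160],R);
R=target(-0.41,np.radians(15),-1)
rel([440,100,160],R);rel([416,-112,160],R);
```

```text
turn [ 0.0005 -0.     -0.0001] shift [-0.479   0.0005 -0.1273] | mm [-1.437e+02  1.000e-01 -3.820e+01] deg 0.1
turn [ 1.404e-01 -1.000e-04  3.740e-02] shift [-0.4921  0.3031 -0.0772] | mm [-147.6   90.9  -23.2] deg 26.2
turn [ 1.404e-01 -1.000e-04  3.740e-02] shift [-0.5208  1.0053  0.0318] | mm [-156.2  301.6    9.5] deg 26.2
```

```bash
python3 -m handwheel '[[0,0,0,-0.05,0,-0.013,0.5],[0,0,0,-0.15,0,-0.04,0.5],[0,0,0,-0.27,0,-0.072,0.5],[0,0,0,-0.4,0,-0.106,0.5],[0.01,0,0.003,-0.48,0.05,-0.127,0.5],[0.03,0,0.009,-0.49,0.15,-0.1,0.5],[0.06,0,0.016,-0.49,0.3,-0.077,0.5],[0.09,0,0.024,-0.5,0.45,-0.05,0.5],[0.11,0,0.03,-0.51,0.6,-0.025,0.5],[0.13,0,0.034,-0.515,0.75,0,0.5],[0.14,0,0.037,-0.52,0.88,0.02,0.5],[0.14,0,0.037,-0.52,0.97,0.032,0.5]]';  python3 - <<'E'
from h import *
st()
R=target(-0.41,np.radians(15),-1)
rel([416,-112,160],R);
cv2.imwrite('pics/w3.png',camera('wrist')[:,:,::-1])
E
```

```text
clock: 5.5
eef_pos: [415.1, -102.8, 160.7]
eef_rot: [-3.137, 1.308, -0.406]
wrist_force: [1.0, 0.9, -1.9]
finger_gap: 58.6
t 5.5 tcp [ 415.1 -102.8  160.7] x [ 0.239 -0.102 -0.966] y [-0.398 -0.917 -0.001] F [ 1.   0.9 -1.9] gap 58.6 j [-0.31 -0.06  2.08 -0.03  0.86  1.68]
turn [ 0.     -0.0003  0.0004] shift [ 0.0061  0.027  -0.0141] | mm [ 1.8  8.1 -4.2] deg 0.1
```

View pics/w3.png

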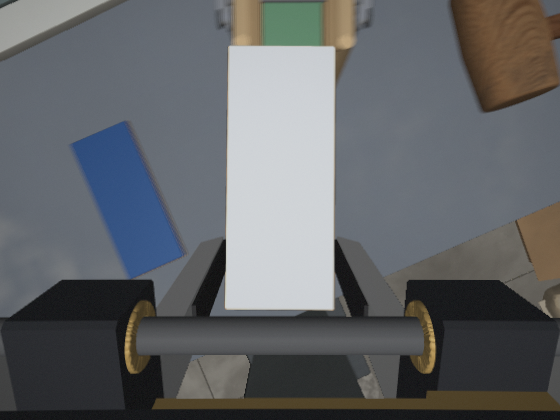

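Run:
```python
from h import *
R=target(-0.41,np.radians(15),-1)
rel([580,-35,205],R);
```

```text
turn [ 0.0001 -0.0003  0.0002] shift [-0.0357 -0.4312 -0.4367] | mm [ -10.7 -129.4 -131. ] deg 0.1
```

```bash
python3 -m handwheel '[[0,0,0,-0.02,-0.1,-0.1,0.5],[0,0,0,-0.03,-0.23,-0.23,0.5],[0,0,0,-0.036,-0.36,-0.36,0.5],[0,0,0,-0.036,-0.43,-0.437,0.5],[0,0,0,-0.036,-0.43,-0.437,0.5],[0,0,0,-0.036,-0.43,-0.437,0.5]]';  python3 - <<'E'
from h import *
st()
cv2.imwrite('pics/w4.png',camera('wrist')[:,:,::-1])
C=cal('wrist'); np.save('c4.npy',np.array(C,dtype=object),allow_pickle=True)
E
```

```text
clock: 6.3
eef_pos: [579.1, -35.3, 205.2]
eef_rot: [-3.14, 1.309, -0.408]
wrist_force: [0.4, 0.3, -1.4]
finger_gap: 58.6
t 6.3 tcp [579.1 -35.3 205.2] x [ 0.238 -0.103 -0.966] y [-0.398 -0.917 -0.   ] F [ 0.4  0.3 -1.4] gap 58.6 j [-0.09  0.24  1.64 -0.1   1.02  1.93]
```

View pics/w4.png

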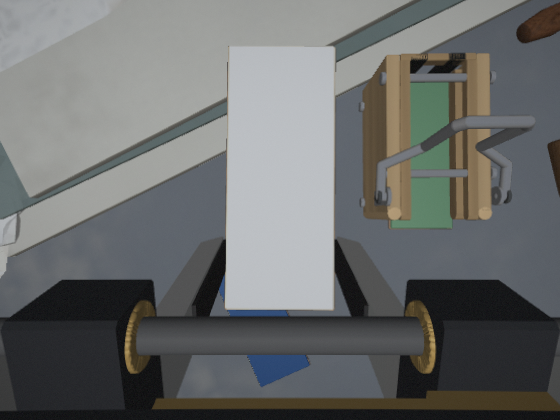

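Run:
```python
import cv2
I=cv2.imread('pics/w4.png')
cv2.imwrite('pics/w4z.png',cv2.resize(I[40:240,355:540],None,fx=3,fy=3,interpolation=cv2.INTER_CUBIC))
```

```text
(no output)
```

View pics/w4z.png

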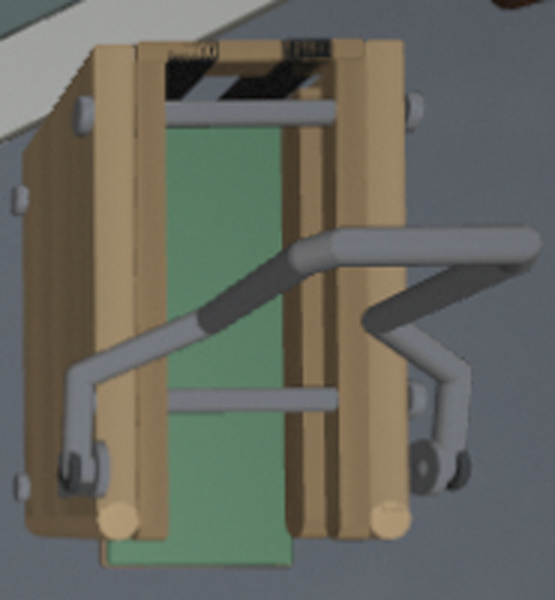

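Run:
```python
from h import *
from scipy.optimize import least_squares
C=cal('wrist')
m=np.array([[72,44,94],[72,-44,94],[-70,37,94],[-70,-37,94],[-79,30,58],[-79,-30,58]],float)
u=np.array([[95,47],[403,40],[118,540],[390,540],[109,566],[291,564]])/3+[355,40]
def W(q,m): c,s=np.cos(q[2]),np.sin(q[2]); return m@np.array([[c,s,0],[-s,c,0],[0,0,1]])+[q[0],q[1],0]
f=lambda q:(proj(C,W(q,m))-u).ravel()
r=least_squares(f,[597,-191,-.41],x_scale=[1,1,.01],loss='soft_l1'); print(r.x,r.fun.reshape(-1,2).round(1))
# bail fit
q=r.x
for th in (3.22,3.1,3.0,2.9):
    a=np.arctan2(-78,-36)-0; 
    # rotate (-36,-78) towards -x,+z : angle decreasing from hanging => clockwise viewed
    v=np.array([-36+78j*-1]); v=v*np.exp(-1j*th); bar=[-50+v[0].real,0,98+v[0].imag]
    print(th,np.round(bar,1),proj(C,W(q,np.array([bar]))).round(1))
```

```text
[ 6.06162941e+02 -1.94429325e+02 -4.04052307e-01] [[-0.7 -1.4]
 [ 0.6 -0.4]
 [ 1.2  0.4]
 [-1.6 -0. ]
 [-0.9  0.4]
 [ 1.8  0.8]]
3.22 [ -8.    0.  172.9] [[496.6 123. ]]
3.1 [-17.3   0.  177.4] [[501.4 136.2]]
3.0 [-25.4   0.  180.3] [[504.6 148.6]]
2.9 [-33.7   0.  182.3] [[507.1 161.9]]
```

```bash
cat > ov.py <<'E'
from h import *
def W(q,m): c,s=np.cos(q[2]),np.sin(q[2]); return np.asarray(m,float)@np.array([[c,s,0],[-s,c,0],[0,0,1]])+[q[0],q[1],0]
def draw(C,I,q,roi,f,name):
    segs=[]
    for y in (44,-44):
        P=[[-70,y,0],[72,y,0],[72,y,94],[-70,y,94],[-70,y,0]]; segs+= [(P[i],P[i+1]) for i in range(4)]
    for z in (26,50,74):
        P=[[-79,30,z+8],[-79,-30,z+8],[-79,-30,z],[-79,30,z],[-79,30,z+8]]; segs+=[(P[i],P[i+1]) for i in range(4)]
    x0,y0,x1,y1=roi
    J=cv2.resize(I[y0:y1,x0:x1],None,fx=f,fy=f,interpolation=cv2.INTER_CUBIC)
    for a,b in segs:
        p=(proj(C,W(q,[a,b]))+.5-[x0,y0])*f-.5; cv2.line(J,*[tuple(int(v) for v in k.round()) for k in p],(0,0,255),1,cv2.LINE_AA)
    cv2.imwrite(name,J)
E
python3 - <<'E'
from ov import *
q=[606.2,-194.4,-.404]
draw(cal('wrist'),cv2.imread('pics/w4.png'),q,(355,40,540,240),3,'pics/o1.png')
draw(cal('top'),cv2.imread('pics/top0.png'),q,(310,155,380,235),7,'pics/o2.png')
draw(cal('scene'),cv2.imread('pics/scene0.png'),q,(265,140,335,210),7,'pics/o3.png')
a=cv2.imread('pics/o1.png');b=cv2.imread('pics/o2.png');c=cv2.imread('pics/o3.png')
H=490;ims=[cv2.resize(i,(int(i.shape[1]*H/i.shape[0]),H)) for i in(b,c)]
cv2.imwrite('pics/o23.png',cv2.resize(np.hstack(ims),None,fx=.85,fy=.85))
E
```

```text
(no output)
```

View pics/o1.png

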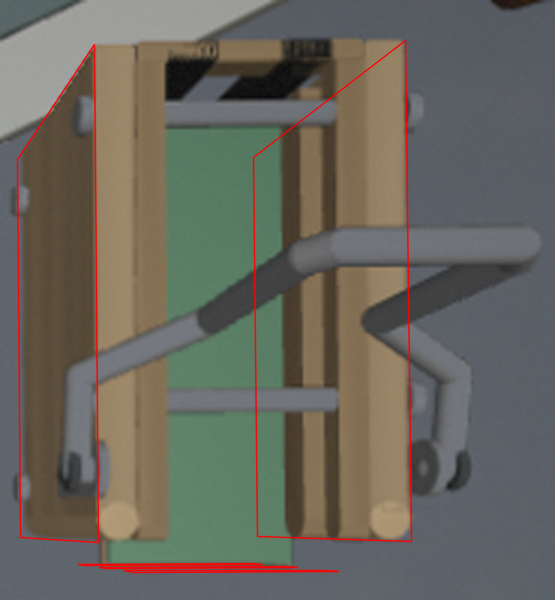

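View pics/o23.png

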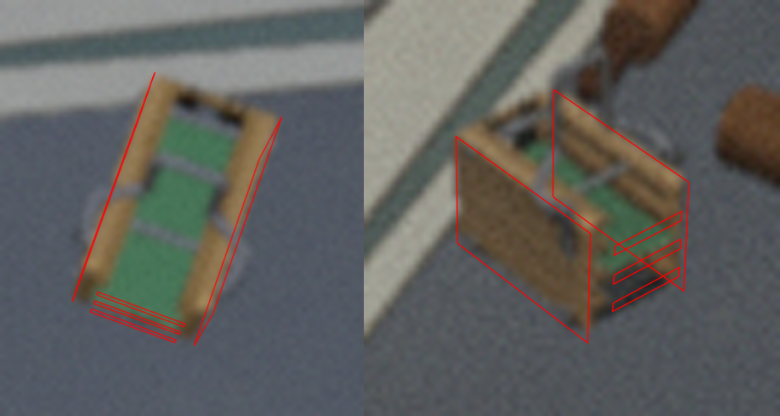

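```bash
cat >> ov.py <<'E'
Q=[606.7,-193.3,-.404]
RT=target(Q[2],np.radians(15),-1)
def rk(x,y,z): return W(Q,[[x,y,z]])[0]
def inrack(p): c,s=np.cos(Q[2]),np.sin(Q[2]); d=p[:2]-Q[:2]; return np.round([d[0]*c+d[1]*s,-d[0]*s+d[1]*c,p[2]],1)
def go(x,y,z): rel(rk(x,y,z),RT)
def wh():
    st(); print('rack frame tcp',inrack(pose()[1]))
E
python3 - <<'E'
from ov import *
wh(); go(-212,0,160); go(-212,0,38.5)
E
```

```text
t 6.35 tcp [579.  -35.5 205.2] x [ 0.238 -0.103 -0.966] y [-0.398 -0.917 -0.001] F [-0.8  0.2 -1. ] gap 58.7 j [-0.09  0.24  1.64 -0.1   1.02  1.93]
rack frame tcp [-87.5 134.2 205.2]
turn [-0.0018 -0.0001 -0.0003] shift [0.0384 0.4498 0.4375] | mm [ 11.5 134.9 131.3] deg 0.3
turn [-0.0018 -0.0001 -0.0003] shift [0.4296 0.45   0.5425] | mm [128.9 135.  162.8] deg 0.3
```

```bash
python3 -m handwheel '[[0,0,0,0.01,0.1,0.14,0.5],[-0.001,0,0,0.02,0.25,0.28,0.5],[-0.002,0,0,0.038,0.38,0.40,0.5],[-0.002,0,0,0.06,0.45,0.44,0.5],[-0.002,0,0,0.15,0.45,0.467,0.5],[-0.002,0,0,0.25,0.45,0.494,0.5],[-0.002,0,0,0.35,0.45,0.521,0.5],[-0.002,0,0,0.43,0.45,0.542,0.5],[-0.002,0,0,0.43,0.45,0.542,0.5],[-0.002,0,0,0.43,0.45,0.542,0.5]]';  python3 - <<'E'
from ov import *
wh(); go(-212,0,38.5)
I=camera('wrist')[:,:,::-1]; cv2.imwrite('pics/w5.png',I)
S=camera('scene')[:,:,::-1]; cv2.imwrite('pics/s5.png',S)
cv2.imwrite('pics/s5z.png',cv2.resize(S[130:270,240:380],None,fx=4,fy=4,interpolation=cv2.INTER_CUBIC))
E
```

```text
clock: 7.6
eef_pos: [412.1, -110.3, 39.5]
eef_rot: [3.138, 1.307, -0.408]
wrist_force: [-0.7, 0.3, -1.2]
finger_gap: 58.6
t 7.6 tcp [ 412.1 -110.3   39.5] x [ 0.239 -0.103 -0.965] y [-0.393 -0.92   0.001] F [-0.7  0.3 -1.2] gap 58.6 j [-0.34  0.17  2.19 -0.04  0.52  1.67]
rack frame tcp [-2.115e+02 -1.000e-01  3.950e+01]
turn [ 0.0001 -0.0005 -0.0003] shift [ 0.0029 -0.0004  0.0024] | mm [ 0.9 -0.1  0.7] deg 0.1
```

View pics/w5.png

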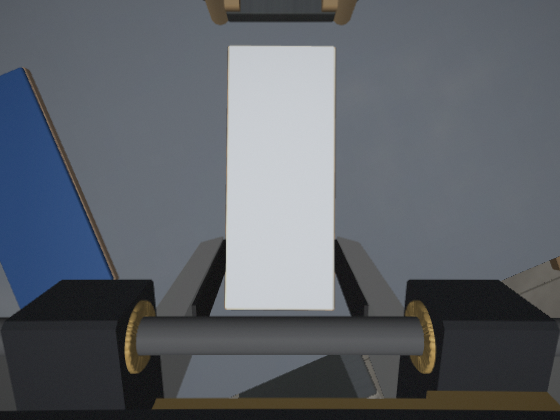

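View pics/s5z.png

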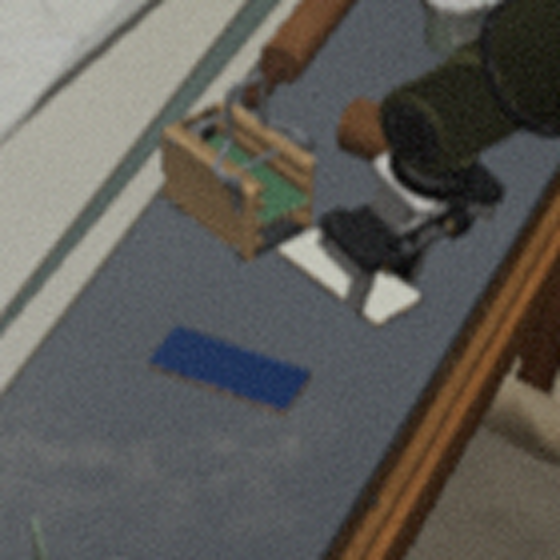

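```bash
python3 -m handwheel '[[0,0,0,0.01,0,-0.032,0.5],[0,0,0,0.019,0,-0.064,0.5],[0,0,0,0.028,0,-0.096,0.5],[0,0,0,0.036,0,-0.129,0.5],[0,0,0,0.036,0,-0.129,0.5]]';  python3 - <<'E'
from ov import *
wh(); go(-88,0,39)
I=camera('wrist')[:,:,::-1]; cv2.imwrite('pics/w6.png',I)
E
```

```text
clock: 8.32
eef_pos: [449.9, -126.3, 39.2]
eef_rot: [3.138, 1.307, -0.408]
wrist_force: [0.1, 0.2, -2.0]
finger_gap: 58.7
t 8.32 tcp [ 449.9 -126.3   39.2] x [ 0.24  -0.104 -0.965] y [-0.393 -0.92   0.001] F [ 0.1  0.2 -2. ] gap 58.7 j [-0.34  0.25  2.09 -0.03  0.54  1.66]
rack frame tcp [-1.705e+02 -1.000e-01  3.920e+01]
turn [ 0.0001 -0.0008 -0.0003] shift [ 7.260e-02 -2.000e-04 -2.654e-01] | mm [ 21.8  -0.1 -79.6] deg 0.1
```

View pics/w6.png

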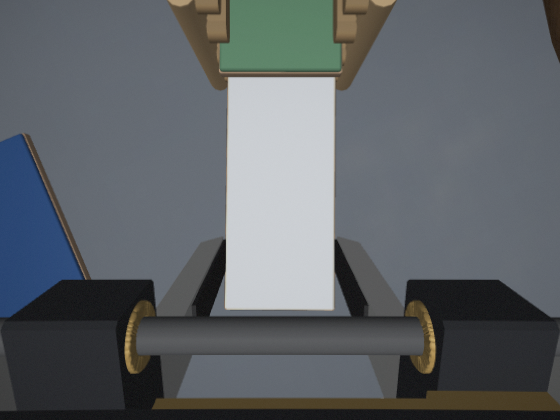

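```bash
python3 -m handwheel '[[0,0,0,0.01,0,-0.034,0.5],[0,0,0,0.019,0,-0.067,0.5],[0,0,0,0.028,0,-0.1,0.5],[0,0,0,0.036,0,-0.133,0.5]]';  python3 - <<'E'
from ov import *
wh(); go(-88,0,39)
E
python3 -m handwheel '[[0,0,0,0.01,0,-0.034,0.5],[0,0,0,0.019,0,-0.067,0.5],[0,0,0,0.028,0,-0.1,0.5],[0,0,0,0.036,0,-0.133,0.5],[0,0,0,0.036,0,-0.133,0.5]]';  python3 - <<'E'
from ov import *
wh(); go(-88,0,39)
I=camera('wrist')[:,:,::-1]; cv2.imwrite('pics/w7.png',I)
S=camera('scene')[:,:,::-1]; cv2.imwrite('pics/s7z.png',cv2.resize(S[130:270,240:380],None,fx=4,fy=4,interpolation=cv2.INTER_CUBIC))
E
```

```text
clock: 8.88
eef_pos: [488.0, -142.6, 39.0]
eef_rot: [3.138, 1.307, -0.408]
wrist_force: [-0.1, 0.4, -1.7]
finger_gap: 58.7
t 8.88 tcp [ 488.  -142.6   39. ] x [ 0.239 -0.103 -0.965] y [-0.393 -0.92   0.001] F [-0.1  0.4 -1.7] gap 58.7 j [-0.35  0.32  1.98 -0.03  0.57  1.65]
rack frame tcp [-129.   -0.   39.]
turn [ 0.0001 -0.0006 -0.0003] shift [ 3.57e-02 -1.00e-04 -1.32e-01] | mm [ 10.7  -0.  -39.6] deg 0.1
clock: 9.5
eef_pos: [526.6, -159.1, 39.0]
eef_rot: [3.138, 1.307, -0.408]
wrist_force: [0.4, 0.4, -0.7]
finger_gap: 58.5
t 9.5 tcp [ 526.6 -159.1   39. ] x [ 0.239 -0.103 -0.965] y [-0.393 -0.92   0.001] F [ 0.4  0.4 -0.7] gap 58.5 j [-0.35  0.4   1.87 -0.02  0.61  1.64]
rack frame tcp [-87.1  -0.   39. ]
turn [ 0.0001 -0.0007 -0.0003] shift [-0.0008 -0.0001  0.0028] | mm [-0.2 -0.   0.8] deg 0.1
```

View pics/w7.png

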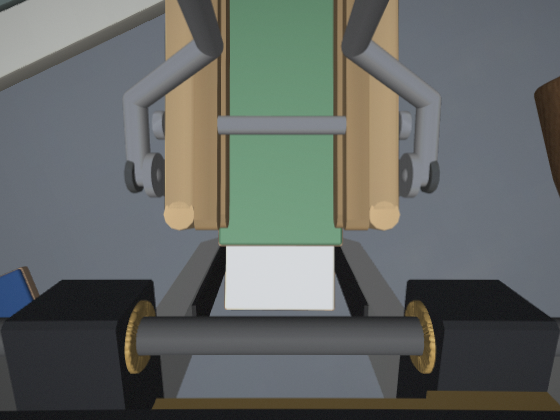

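View pics/s7z.png

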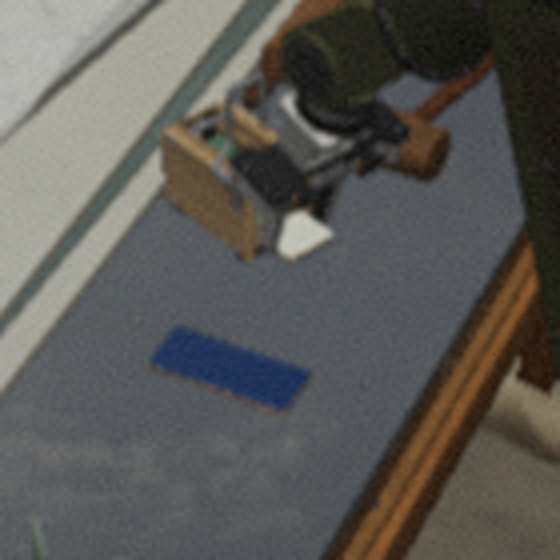

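```bash
python3 -m handwheel '[[0,0,0,0.003,0,0,1],[0,0,0,0.003,0,0,1],[0,0,0,0.003,0,0,1],[0,0,0,0.003,0,0,1],[0,0,0,-0.012,0,0.05,1],[0,0,0,-0.026,0,0.105,1],[0,0,0,-0.041,0,0.155,0],[0,0,0,-0.027,0,0.158,0],[0,0,0,-0.027,0,0.158,0],[0,0,0,-0.027,0,0.158,0],[0,0,0,-0.027,0,0.158,0],[0,0,0,-0.027,0,0.158,0]]' 20;  python3 - <<'E'
from ov import *
wh(); go(-135,0,34.7)
I=camera('wrist')[:,:,::-1]; cv2.imwrite('pics/w8.png',I)
E
```

```text
clock: 11.1
eef_pos: [482.0, -140.0, 34.3]
eef_rot: [3.138, 1.307, -0.408]
wrist_force: [-0.2, -0.1, -0.3]
finger_gap: 37.1
t 11.1 tcp [ 482.  -140.    34.3] x [ 0.239 -0.103 -0.966] y [-0.393 -0.92   0.001] F [-0.2 -0.1 -0.3] gap 37.1 j [-0.35  0.32  2.   -0.03  0.56  1.65]
rack frame tcp [-1.356e+02 -1.000e-01  3.430e+01]
turn [ 0.0001 -0.0005 -0.0003] shift [-0.0007 -0.0002 -0.0023] | mm [-0.2 -0.1 -0.7] deg 0.1
```

View pics/w8.png

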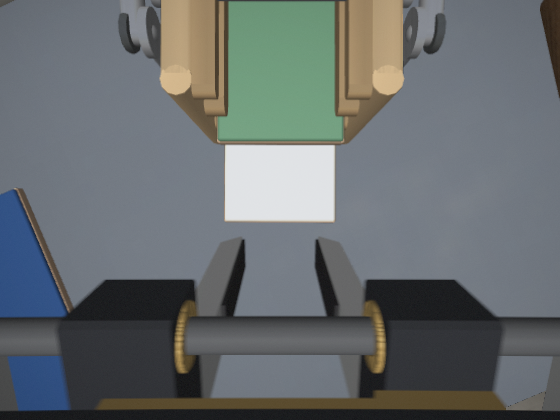

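```bash
python3 -m handwheel '[[0,0,0,0,0,0,0],[0,0,0,0,0,0,0],[0,0,0,0,0,0,0],[0,0,0,0,0,0,0],[0,0,0,0.006,0,-0.02,0],[0,0,0,0.011,0,-0.04,0],[0,0,0,0.017,0,-0.062,0],[0,0,0,0.023,0,-0.085,0],[0,0,0,0.029,0,-0.108,0],[0,0,0,0.035,0,-0.131,0]]' 20;  python3 - <<'E'
from ov import *
wh(); go(-88.8,0,34.7)
I=camera('wrist')[:,:,::-1]; cv2.imwrite('pics/w9.png',I)
E
```

```text
clock: 12.4
eef_pos: [519.8, -156.2, 34.4]
eef_rot: [3.138, 1.308, -0.408]
wrist_force: [-0.1, 0.6, 0.4]
finger_gap: 0.8
t 12.4 tcp [ 519.8 -156.2   34.4] x [ 0.239 -0.103 -0.966] y [-0.393 -0.92   0.001] F [-0.1  0.6  0.4] gap 0.8 j [-0.35  0.39  1.89 -0.03  0.59  1.64]
rack frame tcp [-94.5  -0.1  34.4]
turn [ 0.0001 -0.0005 -0.0003] shift [ 0.0039 -0.0002 -0.0187] | mm [ 1.2 -0.1 -5.6] deg 0.1
```

View pics/w9.png

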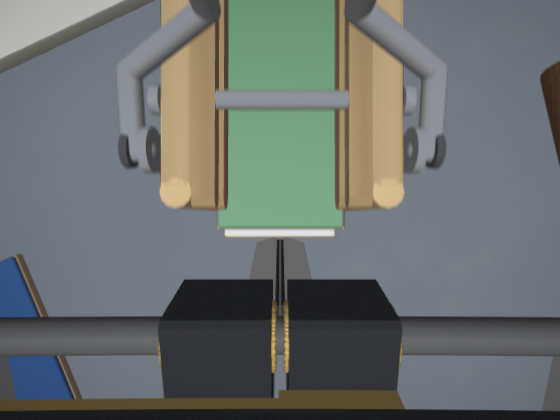

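```bash
cat > ends.py <<'E'
from ov import *
import sys
def ends(name,items):
    C=cal('wrist')
    for u,v,z in items: print(z,inrack(unproj(C,[[u,v]],z)[0]))
E
python3 - <<'E'
from ends import *
I=cv2.imread('pics/w9.png'); print(I[218:246,230:332:25].mean(1).round().astype(int).tolist())
ends('',[(280,228,58),(280,230,50),(280,236,34),(280,237,26)])
cv2.imwrite('pics/w9z.png',cv2.resize(I[200:260,200:360],None,fx=5,fy=5,interpolation=cv2.INTER_CUBIC))
E
```

```text
[[139, 170, 126], [139, 170, 126], [139, 171, 126], [140, 171, 127], [139, 170, 126], [140, 170, 127], [138, 169, 125], [132, 162, 120], [123, 151, 113], [117, 142, 119], [140, 153, 146], [180, 184, 183], [210, 210, 209], [224, 222, 220], [229, 227, 224], [229, 226, 224], [223, 223, 222], [203, 212, 214], [155, 172, 184], [126, 130, 140], [134, 125, 118], [130, 121, 114], [124, 116, 110], [125, 116, 109], [125, 116, 110], [124, 115, 109], [124, 116, 109], [123, 115, 108]]
58 [-76.9  -0.1  58. ]
50 [-78.2  -0.1  50. ]
34 [-82.2  -0.1  34. ]
26 [-83.2  -0.2  26. ]
```

View pics/w9z.png

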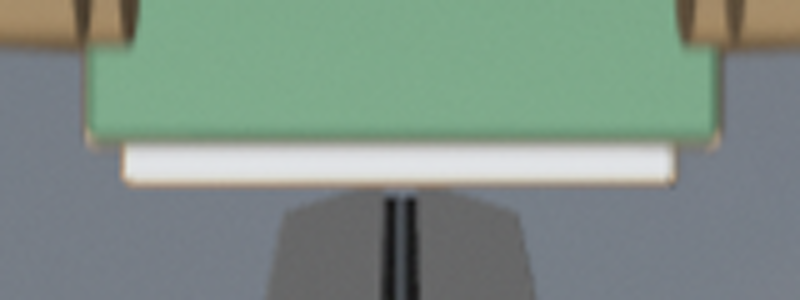

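```bash
python3 -m handwheel '[[0,0,0,0.0013,0,-0.005,0],[0,0,0,0.0026,0,-0.01,0],[0,0,0,0.003,0,-0.0113,0],[0,0,0,0.003,0,-0.0113,0]]';python3 -m handwheel '[[0,0,0,0.0009,0,-0.0032,0],[0,0,0,0.0009,0,-0.0032,0],[0,0,0,0.0009,0,-0.0032,0]]';  python3 - <<'E'
from ends import *
wh()
I=camera('wrist')[:,:,::-1]; cv2.imwrite('pics/w10.png',I); print(I[218:246,230:332:25].mean(1).round().astype(int).tolist())
cv2.imwrite('pics/w10z.png',cv2.resize(I[160:260,180:380],None,fx=4,fy=4,interpolation=cv2.INTER_CUBIC))
E
```

```text
clock: 12.95
eef_pos: [523.6, -157.9, 34.6]
eef_rot: [3.138, 1.307, -0.408]
wrist_force: [-0.0, 0.3, -0.9]
finger_gap: 0.6
clock: 13.32
eef_pos: [524.4, -158.1, 34.5]
eef_rot: [3.138, 1.307, -0.407]
wrist_force: [-2.9, 1.6, 1.0]
finger_gap: 0.5
t 13.32 tcp [ 524.4 -158.1   34.5] x [ 0.239 -0.103 -0.965] y [-0.393 -0.92   0.001] F [-2.9  1.6  1. ] gap 0.5 j [-0.35  0.4   1.88 -0.03  0.6   1.64]
rack frame tcp [-89.5  -0.   34.5]
[[138, 169, 125], [138, 169, 125], [138, 169, 126], [139, 170, 126], [139, 170, 126], [139, 170, 126], [139, 170, 126], [139, 170, 126], [139, 170, 126], [139, 170, 126], [140, 170, 127], [140, 170, 126], [139, 171, 126], [139, 170, 126], [139, 170, 126], [139, 170, 127], [140, 171, 127], [139, 170, 126], [140, 171, 127], [138, 169, 125], [127, 156, 115], [105, 132, 94], [109, 134, 140], [121, 132, 147], [122, 114, 108], [124, 116, 109], [124, 116, 109], [123, 115, 108]]
```

View pics/w10z.png

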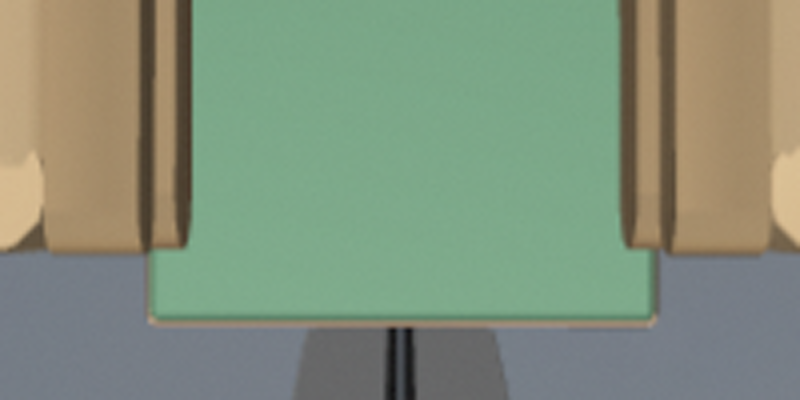

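```bash
python3 -m handwheel '[[0,0,0,-0.026,0,0.097,0],[0,0,0,-0.052,0,0.193,0],[0,0,0,-0.1,0,0.193,1],[0,0,0,-0.25,0,0.193,1],[0,0,0,-0.4,0,0.193,1],[0,0,0,-0.4,0,0.193,1]]';  python3 - <<'E'
from ends import *
wh()
R=target(0.005,np.radians(15),-1)
rel([464.7,21,90],R);rel([464.7,21,11.3],R)
I=camera('wrist')[:,:,::-1]; cv2.imwrite('pics/w11.png',I)
E
```

```text
clock: 14.12
eef_pos: [446.3, -124.5, 139.5]
eef_rot: [3.14, 1.299, -0.406]
wrist_force: [-0.4, -0.0, -0.1]
finger_gap: 37.3
t 14.12 tcp [ 446.3 -124.5  139.5] x [ 0.246 -0.106 -0.963] y [-0.393 -0.92   0.001] F [-0.4 -0.  -0.1] gap 37.3 j [-0.34  0.05  2.03 -0.02  0.79  1.65]
rack frame tcp [-174.5    0.2  139.5]
turn [-0.1255 -0.003  -0.0344] shift [ 0.1229 -0.4703  0.1735] | mm [  36.9 -141.1   52. ] deg 23.4
turn [-0.1255 -0.003  -0.0344] shift [ 0.3756 -0.4704  0.2438] | mm [ 112.7 -141.1   73.1] deg 23.4
```

View pics/w11.png

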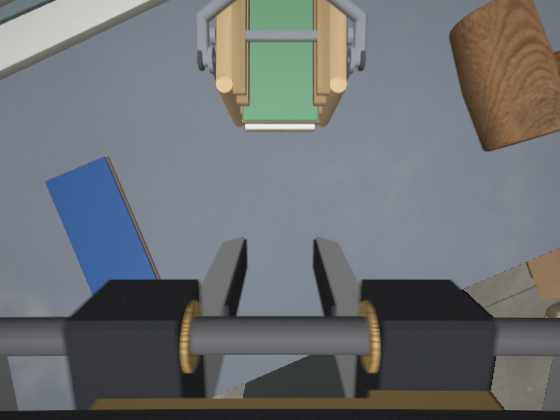

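Run:
```python
from ends import *
C=cal('wrist'); print(proj(C,[rk(-79,0,58),rk(-79,0,50),rk(-79,0,34),rk(-79,0,26)]).round(1))
I=cv2.imread('pics/w11.png'); print([(r,I[r,260:300].mean(0).round().astype(int).tolist()) for r in range(110,140)])
```

```text
[[280.  119.3]
 [279.9 122.1]
 [279.9 127.3]
 [279.9 129.7]]
[(110, [140, 173, 125]), (111, [140, 173, 126]), (112, [140, 173, 126]), (113, [139, 173, 126]), (114, [140, 173, 126]), (115, [140, 173, 126]), (116, [140, 173, 126]), (117, [140, 173, 126]), (118, [140, 173, 126]), (119, [131, 162, 117]), (120, [111, 138, 102]), (121, [106, 130, 131]), (122, [94, 113, 130]), (123, [130, 136, 145]), (124, [216, 214, 213]), (125, [236, 234, 232]), (126, [238, 236, 234]), (127, [232, 233, 232]), (128, [207, 216, 218]), (129, [146, 164, 178]), (130, [94, 111, 129]), (131, [113, 112, 113]), (132, [140, 131, 125]), (133, [146, 136, 129]), (134, [146, 136, 128]), (135, [146, 136, 128]), (136, [146, 136, 128]), (137, [146, 136, 128]), (138, [146, 136, 128]), (139, [146, 136, 128])]
```

```bash
python3 -m handwheel '[[-0.03,0,-0.008,0,-0.15,0.05,1],[-0.06,-0.001,-0.017,0.04,-0.3,0.11,1],[-0.1,-0.002,-0.027,0.08,-0.43,0.15,1],[-0.126,-0.003,-0.034,0.123,-0.47,0.174,1],[-0.126,-0.003,-0.034,0.123,-0.47,0.174,1],[-0.126,-0.003,-0.034,0.123,-0.47,0.174,1]]';  python3 - <<'E'
from ends import *
st()
I=camera('wrist')[:,:,::-1]; cv2.imwrite('pics/w12.png',I)
I=I.astype(int); b,g,r=I[...,0],I[...,1],I[...,2]
rectfit(cal('wrist'),I,(b>g+45),8)
R=target(0.005,np.radians(15),-1)
rel([464.7,21,11.3],R)
E
```

```text
clock: 14.92
eef_pos: [464.0, 20.7, 88.0]
eef_rot: [3.139, 1.313, 0.001]
wrist_force: [0.3, -0.5, 1.0]
finger_gap: 93.6
t 14.93 tcp [464.   20.7  88. ] x [ 0.255  0.    -0.967] y [ 0.004 -1.     0.001] F [ 0.3 -0.5  1. ] gap 93.6 j [-0.04  0.14  2.07  0.02  0.68  1.51]
centre [508.7  20.2] size [142.   57.4] yaw 0.005 px [  243    93    76   187 14178]
turn [-0.0003  0.001  -0.0003] shift [ 0.2483 -0.0013  0.0633] | mm [74.5 -0.4 19. ] deg 0.2
```

View pics/w12.png

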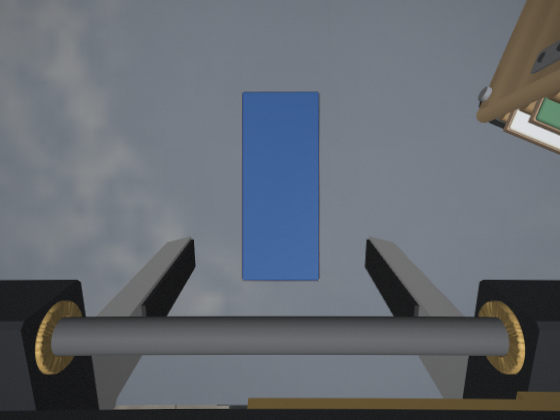

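```bash
python3 -m handwheel '[[0,0.001,0,0.1,-0.001,0.025,1],[0,0.001,0,0.18,-0.001,0.046,1],[0,0.001,0,0.23,-0.001,0.059,1],[0,0.001,0,0.25,-0.001,0.064,1],[0,0.001,0,0.25,-0.001,0.064,1],[0,0.001,0,0.25,-0.001,0.064,0.5],[0,0.001,0,0.25,-0.001,0.064,0.5],[0,0.001,0,0.25,-0.001,0.064,0.5],[0,0.001,0,0.25,-0.001,0.064,0.5],[0,0.001,0,0.25,-0.001,0.064,0.5],[0,0.001,0,0.25,-0.001,0.064,0.5]]' 60;  python3 - <<'E'
from ends import *
st()
I=camera('wrist')[:,:,::-1]; cv2.imwrite('pics/w13.png',I)
go(-212,0,130);go(-212,0,87.2)
E
```

```text
clock: 16.35
eef_pos: [464.7, 20.9, 10.9]
eef_rot: [3.139, 1.309, 0.001]
wrist_force: [-2.5, -0.5, 5.2]
finger_gap: 58.8
t 16.35 tcp [464.7  20.9  10.9] x [ 0.259  0.    -0.966] y [ 0.004 -1.     0.001] F [-2.5 -0.5  5.2] gap 58.8 j [-0.04  0.31  2.11  0.02  0.47  1.51]
turn [ 0.1254 -0.0002  0.0334] shift [-0.4293  0.4356  0.0693] | mm [-128.8  130.7   20.8] deg 23.4
turn [ 0.1254 -0.0002  0.0334] shift [-0.2915  0.4355  0.1063] | mm [-87.4 130.7  31.9] deg 23.4
```

View pics/w13.png

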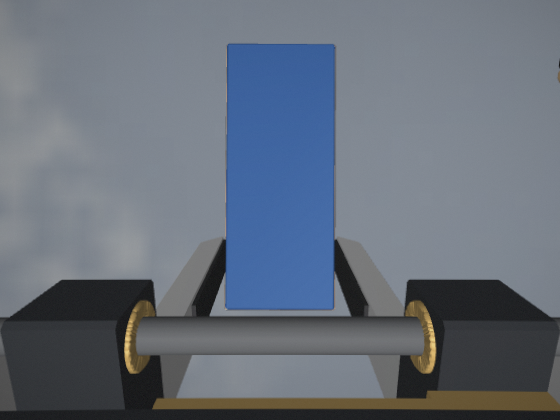

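```bash
python3 -m handwheel '[[0,0,0,-0.06,0,-0.016,0.5],[0,0,0,-0.16,0,-0.043,0.5],[0,0,0,-0.25,0,-0.066,0.5],[0.02,0,0.006,-0.27,0.07,-0.05,0.5],[0.05,0,0.013,-0.29,0.18,-0.01,0.5],[0.08,0,0.021,-0.29,0.28,0.03,0.5],[0.11,0,0.029,-0.29,0.37,0.08,0.5],[0.125,0,0.033,-0.29,0.43,0.106,0.5],[0.125,0,0.033,-0.29,0.436,0.106,0.5],[0.125,0,0.033,-0.29,0.436,0.106,0.5]]';  python3 - <<'E'
from ends import *
wh(); go(-212,0,86.9)
I=camera('wrist')[:,:,::-1]; cv2.imwrite('pics/w14.png',I)
E
```

```text
clock: 17.65
eef_pos: [412.1, -109.8, 86.8]
eef_rot: [-3.137, 1.309, -0.397]
wrist_force: [0.6, 0.5, -1.8]
finger_gap: 58.5
t 17.65 tcp [ 412.1 -109.8   86.8] x [ 0.239 -0.1   -0.966] y [-0.391 -0.921 -0.001] F [ 0.6  0.5 -1.8] gap 58.5 j [-0.34  0.06  2.16 -0.03  0.66  1.65]
rack frame tcp [-211.7    0.3   86.8]
turn [ 0.0007 -0.      0.0005] shift [-0.0007  0.0012  0.0007] | mm [-0.2  0.3  0.2] deg 0.2
```

View pics/w14.png

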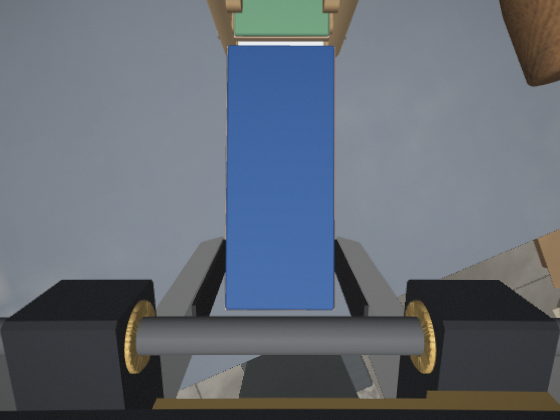

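```bash
python3 -m handwheel '[[0.001,0,0,0.009,0.001,-0.032,0.5],[0.001,0,0,0.018,0.001,-0.064,0.5],[0.001,0,0,0.027,0.001,-0.096,0.5],[0.001,0,0,0.035,0.001,-0.129,0.5],[0.001,0,0,0.035,0.001,-0.129,0.5]]';  python3 - <<'E'
from ends import *
wh(); go(-88,0,86.9)
I=camera('wrist')[:,:,::-1]; cv2.imwrite('pics/w15.png',I)
E
```

```text
clock: 18.32
eef_pos: [449.5, -125.8, 86.5]
eef_rot: [-3.134, 1.309, -0.397]
wrist_force: [0.2, 0.7, -1.6]
finger_gap: 58.9
t 18.32 tcp [ 449.5 -125.8   86.5] x [ 0.239 -0.1   -0.966] y [-0.393 -0.919 -0.002] F [ 0.2  0.7 -1.6] gap 58.9 j [-0.34  0.15  2.06 -0.02  0.67  1.65]
rack frame tcp [-171.1    0.3   86.5]
turn [-0.0002 -0.      0.0006] shift [ 0.0706  0.0009 -0.2678] | mm [ 21.2   0.3 -80.3] deg 0.1
```

View pics/w15.png

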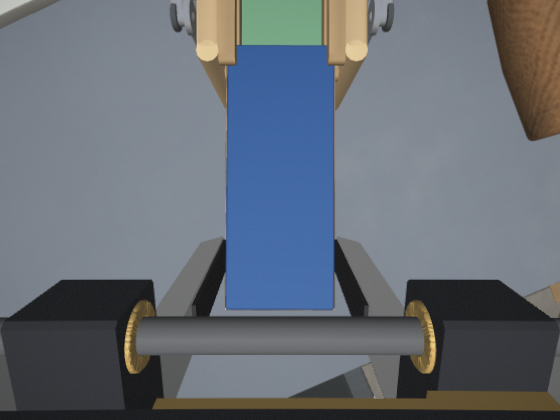

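Nose is entering the top grooves, centred (tile 228–335, noses 207/356), no force. Carry on to the release point.

```bash
python3 -m handwheel '[[0,0,0,0.009,0.001,-0.033,0.5],[0,0,0,0.018,0.001,-0.066,0.5],[0,0,0,0.027,0.001,-0.1,0.5],[0,0,0,0.036,0.001,-0.134,0.5],[0,0,0,0.036,0.001,-0.134,0.5]]'
python3 - <<'E'
from ends import *
wh()
E
python3 -m handwheel '[[0,0,0,0.009,0,-0.033,0.5],[0,0,0,0.018,0,-0.066,0.5],[0,0,0,0.027,0,-0.1,0.5],[0,0,0,0.036,0,-0.133,0.5],[0,0,0,0.036,0,-0.133,0.5]]';  python3 - <<'E'
from ends import *
wh(); go(-88,0,86.9)
I=camera('wrist')[:,:,::-1]; cv2.imwrite('pics/w16.png',I)
E
```

```text
clock: 19.0
eef_pos: [487.7, -142.5, 86.3]
eef_rot: [-3.135, 1.309, -0.398]
wrist_force: [-0.0, 0.0, -1.0]
finger_gap: 58.8
t 19.0 tcp [ 487.7 -142.5   86.3] x [ 0.238 -0.1   -0.966] y [-0.393 -0.919 -0.002] F [-0.  0. -1.] gap 58.8 j [-0.35  0.24  1.96 -0.02  0.69  1.64]
rack frame tcp [-1.294e+02 -1.000e-01  8.630e+01]
clock: 19.62
eef_pos: [526.2, -159.0, 86.0]
eef_rot: [-3.135, 1.309, -0.398]
wrist_force: [0.5, -0.4, -1.5]
finger_gap: 58.7
t 19.62 tcp [ 526.2 -159.    86. ] x [ 0.238 -0.1   -0.966] y [-0.393 -0.919 -0.002] F [ 0.5 -0.4 -1.5] gap 58.7 j [-0.35  0.32  1.85 -0.02  0.72  1.63]
rack frame tcp [-87.5  -0.1  86. ]
turn [-0.0002  0.0001  0.0005] shift [-0.0032 -0.0003  0.0009] | mm [-1.  -0.1  0.3] deg 0.1
```

View pics/w16.png

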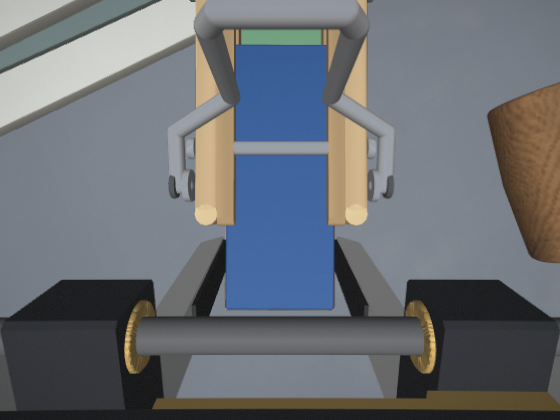

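```bash
python3 -m handwheel '[[0,0,0,0.002,0,0,1],[0,0,0,0.002,0,0,1],[0,0,0,0.002,0,0,1],[0,0,0,0.002,0,0,1],[0,0,0,-0.012,0,0.05,1],[0,0,0,-0.026,0,0.105,1],[0,0,0,-0.041,0,0.155,0],[0,0,0,-0.031,0,0.158,0],[0,0,0,-0.031,0,0.158,0],[0,0,0,-0.031,0,0.158,0],[0,0,0,-0.031,0,0.158,0],[0,0,0,-0.031,0,0.158,0]]' 20; python3 -m handwheel '[[0,0,0,0,0,0,0],[0,0,0,0,0,0,0],[0,0,0,0,0,0,0],[0,0,0,0,0,0,0]]'
python3 - <<'E'
from ends import *
wh(); go(-94.8,0,83)
I=camera('wrist')[:,:,::-1]; cv2.imwrite('pics/w17.png',I)
E
```

```text
clock: 21.18
eef_pos: [481.6, -139.9, 82.7]
eef_rot: [-3.135, 1.309, -0.398]
wrist_force: [-0.7, 0.8, 0.3]
finger_gap: 37.4
clock: 21.68
eef_pos: [481.6, -139.9, 82.7]
eef_rot: [-3.135, 1.31, -0.398]
wrist_force: [0.1, 0.7, 0.2]
finger_gap: 0.8
t 21.68 tcp [ 481.6 -139.9   82.7] x [ 0.238 -0.1   -0.966] y [-0.393 -0.919 -0.002] F [0.1 0.7 0.2] gap 0.8 j [-0.35  0.23  1.98 -0.02  0.68  1.64]
rack frame tcp [-1.36e+02 -1.00e-01  8.27e+01]
turn [-0.0002  0.0002  0.0005] shift [ 0.0345 -0.0002 -0.1331] | mm [ 10.4  -0.1 -39.9] deg 0.1
```

View pics/w17.png

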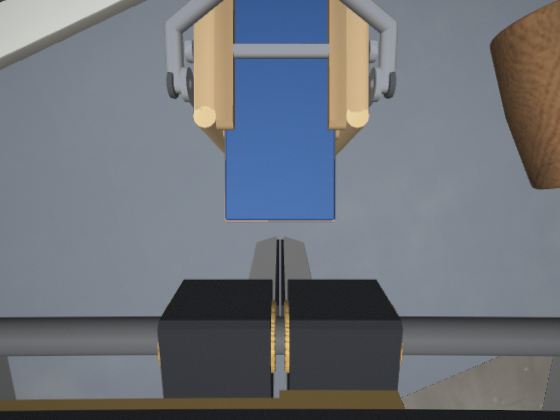

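```bash
python3 -m handwheel '[[0,0,0,0.006,0,-0.02,0],[0,0,0,0.011,0,-0.042,0],[0,0,0,0.017,0,-0.065,0],[0,0,0,0.023,0,-0.088,0],[0,0,0,0.029,0,-0.111,0],[0,0,0,0.035,0,-0.131,0],[0,0,0,0.037,0,-0.142,0],[0,0,0,0.037,0,-0.142,0]]'
python3 - <<'E'
from ends import *
wh()
E
python3 -m handwheel '[[0,0,0,0.0012,0,-0.0045,0],[0,0,0,0.0012,0,-0.0045,0],[0,0,0,0.0012,0,-0.0045,0]]'
python3 - <<'E'
from ends import *
wh()
I=camera('wrist')[:,:,::-1]; cv2.imwrite('pics/w18.png',I)
E
```

```text
clock: 22.72
eef_pos: [522.3, -157.3, 83.0]
eef_rot: [-3.135, 1.309, -0.397]
wrist_force: [0.1, -0.4, 0.8]
finger_gap: -0.0
t 22.73 tcp [ 522.3 -157.3   83. ] x [ 0.238 -0.1   -0.966] y [-0.393 -0.919 -0.002] F [ 0.1 -0.4  0.8] gap -0.0 j [-0.35  0.32  1.86 -0.02  0.71  1.63]
rack frame tcp [-91.8  -0.1  83. ]
clock: 23.1
eef_pos: [523.5, -157.8, 83.1]
eef_rot: [-3.134, 1.309, -0.397]
wrist_force: [-0.8, 1.1, -0.4]
finger_gap: 0.6
t 23.1 tcp [ 523.5 -157.8   83.1] x [ 0.238 -0.1   -0.966] y [-0.393 -0.919 -0.002] F [-0.8  1.1 -0.4] gap 0.6 j [-0.35  0.32  1.86 -0.02  0.71  1.63]
rack frame tcp [-90.4  -0.1  83.1]
```

View pics/w18.png

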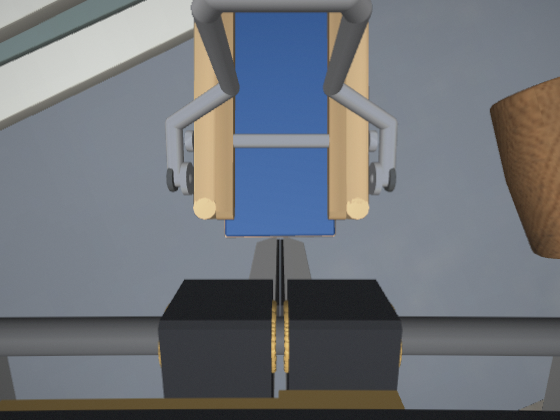

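Another millimetre at a time until the stop is felt.

```bash
python3 -m handwheel '[[0,0,0,0.0009,0,-0.0032,0],[0,0,0,0.0009,0,-0.0032,0],[0,0,0,0.0009,0,-0.0032,0]]'
python3 - <<'E'
from ends import *
wh()
E
```

```text
clock: 23.52
eef_pos: [524.3, -158.1, 82.9]
eef_rot: [-3.135, 1.31, -0.398]
wrist_force: [-2.3, 1.3, 0.1]
finger_gap: 0.5
t 23.52 tcp [ 524.3 -158.1   82.9] x [ 0.238 -0.1   -0.966] y [-0.393 -0.919 -0.002] F [-2.3  1.3  0.1] gap 0.5 j [-0.35  0.32  1.85 -0.02  0.71  1.63]
rack frame tcp [-89.6  -0.1  82.9]
```

```bash
python3 -m handwheel '[[0,0,0,-0.026,0,0.097,0],[0,0,0,-0.052,0,0.193,0],[0,0,0,-0.1,0,0.193,0],[0,0,0,-0.25,0,0.16,0],[0,0,0,-0.4,0,0.12,0],[0,0,0,-0.55,0,0.05,0],[0,0,0,-0.65,0,0,0],[0,0,0,-0.65,0,0,0]]';  python3 - <<'E'
from ends import *
wh()
R0=target(Q[2],0,-1)
rel(rk(17,0,275),R0)
I=camera('wrist')[:,:,::-1]; cv2.imwrite('pics/w19.png',I)
S=camera('scene')[:,:,::-1]; cv2.imwrite('pics/s19z.png',cv2.resize(S[130:270,240:380],None,fx=4,fy=4,interpolation=cv2.INTER_CUBIC))
C=cal('wrist'); print(proj(C,[rk(-79,0,82),rk(-79,0,74),rk(-79,0,58),rk(-79,0,50)]).round(1))
E
```

```text
clock: 24.52
eef_pos: [479.4, -139.3, 274.9]
eef_rot: [-3.133, 1.304, -0.396]
wrist_force: [0.4, 0.3, -0.4]
finger_gap: 0.3
t 24.52 tcp [ 479.4 -139.3  274.9] x [ 0.243 -0.102 -0.965] y [-0.393 -0.919 -0.002] F [ 0.4  0.3 -0.4] gap 0.3 j [-0.35 -0.01  1.75 -0.01  1.13  1.63]
rack frame tcp [-138.3   -0.4  274.9]
turn [-0.0002 -0.085   0.0007] shift [ 0.1363 -0.0014 -0.4993] | mm [  40.9   -0.4 -149.8] deg 15.3
[[279.7 179.2]
 [279.7 179.9]
 [279.8 181.2]
 [279.8 181.9]]
```

View pics/w19.png

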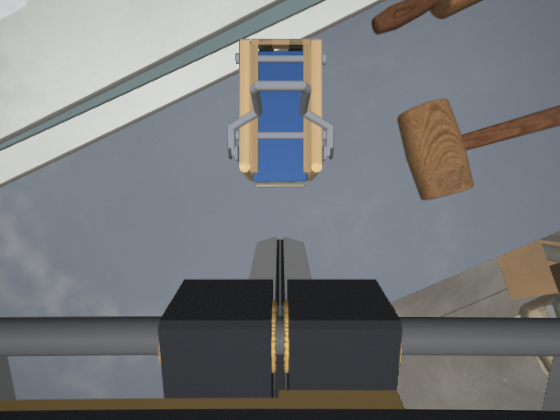

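View pics/s19z.png

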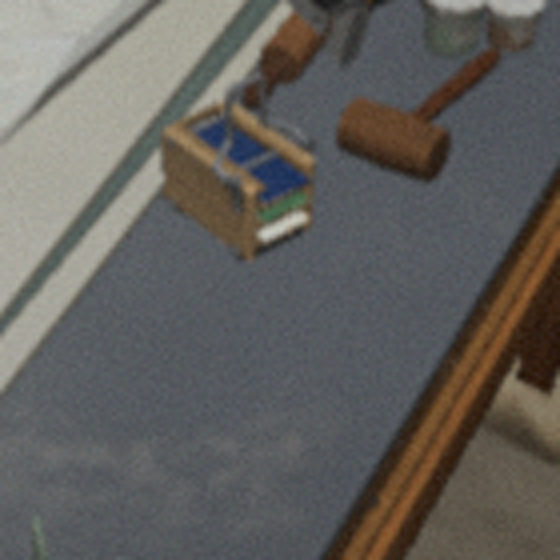

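Run:
```python
from ends import *
I=cv2.imread('pics/w19.png')
cv2.imwrite('pics/w19z.png',cv2.resize(I[150:200,225:335],None,fx=7,fy=7,interpolation=cv2.INTER_CUBIC))
S=cv2.imread('pics/s19z.png'); cv2.imwrite('pics/s19zz.png',cv2.resize(S[180:270,230:330],None,fx=6,fy=6,interpolation=cv2.INTER_CUBIC))
C=cal('wrist'); 
for z,r in ((82,181.5),(58,184),(34,186)): print(z,inrack(unproj(C,[[280,r]],z)[0]))
print(I[176:192,260:300].mean(1).round().astype(int).tolist())
```

```text
82 [-81.5  -0.3  82. ]
58 [-82.2  -0.3  58. ]
34 [-82.6  -0.3  34. ]
[[166, 110, 73], [166, 109, 73], [166, 110, 73], [167, 110, 73], [161, 105, 70], [139, 103, 89], [110, 113, 110], [108, 132, 126], [128, 146, 148], [143, 159, 171], [136, 144, 152], [135, 126, 121], [144, 134, 127], [144, 134, 126], [144, 134, 127], [144, 134, 126]]
```

View pics/w19z.png

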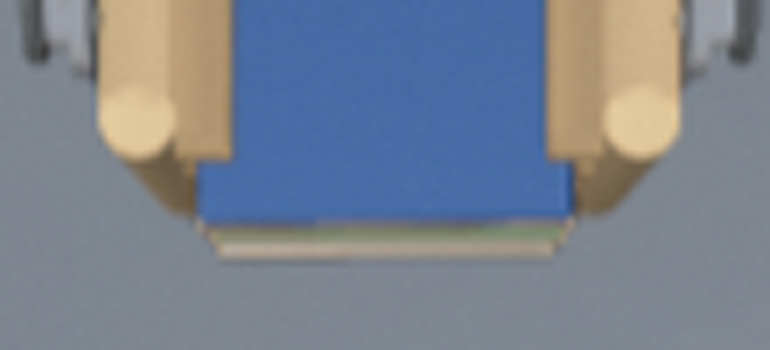

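View pics/s19zz.png

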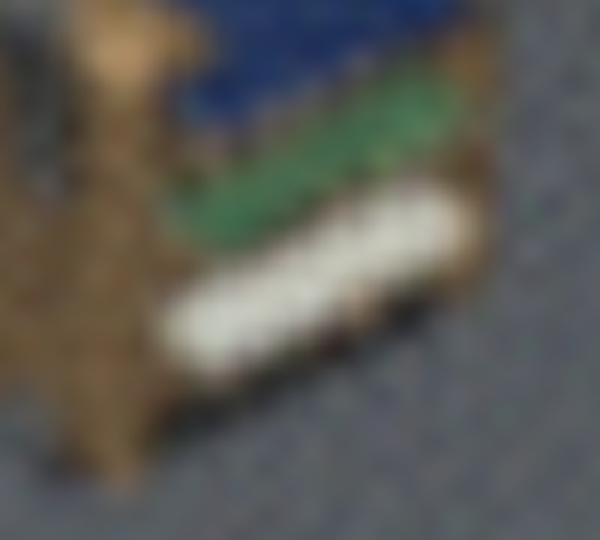

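```bash
python3 -m handwheel '[[0,-0.03,0,0.04,0,-0.13,0],[0,-0.06,0,0.08,0,-0.27,0],[0,-0.085,0,0.12,0,-0.4,0],[0,-0.085,0,0.136,0,-0.5,0],[0,-0.085,0,0.136,0,-0.5,0],[0,-0.085,0,0.136,0,-0.5,0]]';  python3 - <<'E'
from ends import *
wh()
R0=target(Q[2],0,-1)
rel(rk(17,0,275),R0);rel(rk(17,0,166),R0)
I=camera('wrist')[:,:,::-1]; cv2.imwrite('pics/w20.png',I)
C=cal('wrist'); print(proj(C,[rk(-8,0,173)]).round(1))
E
```

```text
clock: 25.38
eef_pos: [620.4, -199.6, 270.0]
eef_rot: [-0.255, 1.564, 2.483]
wrist_force: [0.4, 0.6, 0.6]
finger_gap: 0.5
t 25.38 tcp [ 620.4 -199.6  270. ] x [-0.006  0.004 -1.   ] y [-0.393 -0.919 -0.002] F [0.4 0.6 0.6] gap 0.5 j [-0.37  0.51  1.1   0.    1.54  1.61]
rack frame tcp [ 15.1  -0.5 270. ]
turn [-0.0001  0.0022  0.0006] shift [-0.0166 -0.0016 -0.0063] | mm [-5.  -0.5 -1.9] deg 0.4
turn [-0.0001  0.0022  0.0006] shift [ 0.3468 -0.0009 -0.0088] | mm [104.   -0.3  -2.6] deg 0.4
[[279.5 237.4]]
```

View pics/w20.png

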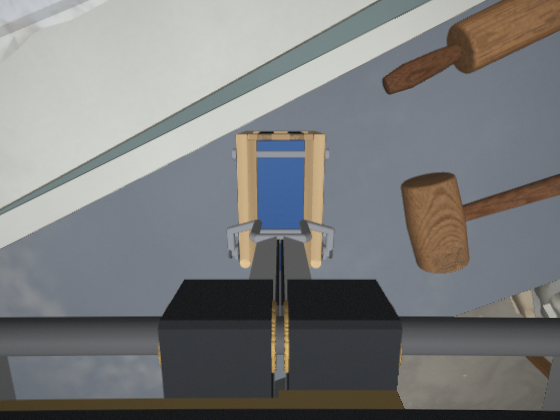

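```bash
python3 -m handwheel '[[0,0.002,0,0.0,0,-0.015,0],[0,0.002,0,0.1,-0.001,-0.015,0],[0,0.002,0,0.2,-0.001,-0.015,0],[0,0.002,0,0.27,-0.001,-0.015,0],[0,0.002,0,0.33,-0.001,-0.015,0],[0,0.002,0,0.347,-0.001,-0.015,0],[0,0.002,0,0.347,-0.001,-0.015,0]]';  python3 - <<'E'
from ends import *
wh()
R0=target(Q[2],0,-1)
rel(rk(-60,0,166),R0)
I=camera('wrist')[:,:,::-1]; cv2.imwrite('pics/w21.png',I)
E
```

```text
clock: 26.3
eef_pos: [624.2, -200.7, 167.0]
eef_rot: [-2.007, 1.569, 0.731]
wrist_force: [-0.7, 0.3, -0.5]
finger_gap: 0.3
t 26.3 tcp [ 624.2 -200.7  167. ] x [ 0.002  0.001 -1.   ] y [-0.393 -0.919 -0.002] F [-0.7  0.3 -0.5] gap 0.3 j [-0.37  0.57  1.24  0.    1.33  1.61]
rack frame tcp [1.90e+01 1.00e-01 1.67e+02]
turn [-0.0001 -0.0003  0.0006] shift [0.003  0.0004 0.2633] | mm [ 0.9  0.1 79. ] deg 0.1
```

View pics/w21.png

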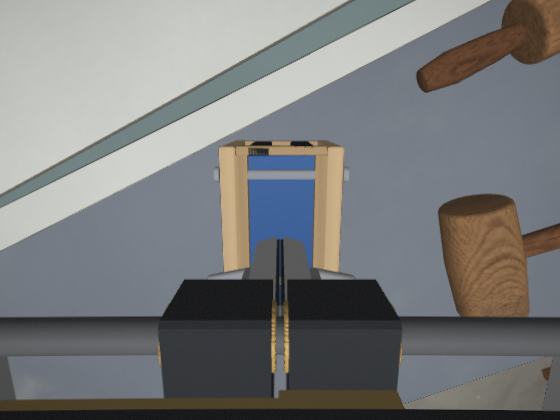

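```bash
python3 -m handwheel '[[0,0,0,0.001,0,0.03,0],[0,0,0,0.001,0,0.055,0],[0,0,0,0.002,0,0.08,0],[0,0,0,0.002,0,0.105,0],[0,0,0,0.002,0,0.13,0]]';  python3 - <<'E'
from ends import *
wh()
S=camera('scene')[:,:,::-1]; cv2.imwrite('pics/s22z.png',cv2.resize(S[110:220,240:370],None,fx=4,fy=4,interpolation=cv2.INTER_CUBIC))
E
```

```text
clock: 26.98
eef_pos: [588.0, -185.2, 166.8]
eef_rot: [-2.26, 1.568, 0.478]
wrist_force: [0.6, 0.1, 1.1]
finger_gap: 1.1
t 26.98 tcp [ 588.  -185.2  166.8] x [ 0.002  0.001 -1.   ] y [-0.393 -0.919 -0.002] F [0.6 0.1 1.1] gap 1.1 j [-0.37  0.48  1.38  0.    1.28  1.61]
rack frame tcp [-2.040e+01  1.000e-01  1.668e+02]
```

View pics/s22z.png

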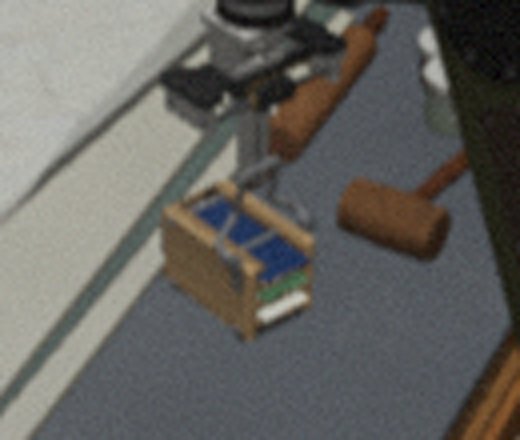

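```bash
python3 -m handwheel '[[0,0,0,0.001,0,0.025,0],[0,0,0,0.001,0,0.05,0],[0,0,0,0.002,0,0.075,0],[0,0,0,0.002,0,0.1,0],[0,0,0,0.002,0,0.125,0],[0,0,0,0.002,0,0.14,0],[0,0,0,0.002,0,0.14,0],[0,0,0,0.002,0,0.14,0],[0,0,0,0.002,0,0.14,0]]';  python3 - <<'E'
from ends import *
wh()
S=camera('scene')[:,:,::-1]; cv2.imwrite('pics/s23z.png',cv2.resize(S[110:220,240:370],None,fx=4,fy=4,interpolation=cv2.INTER_CUBIC))
E
```

```text
clock: 28.15
eef_pos: [549.0, -168.5, 166.1]
eef_rot: [-2.139, 1.569, 0.599]
wrist_force: [0.3, 0.0, 0.1]
finger_gap: 0.2
t 28.15 tcp [ 549.  -168.5  166.1] x [ 0.002  0.001 -1.   ] y [-0.393 -0.919 -0.002] F [0.3 0.  0.1] gap 0.2 j [-0.36  0.39  1.51  0.    1.24  1.61]
rack frame tcp [-6.280e+01  1.000e-01  1.661e+02]
```

View pics/s23z.png

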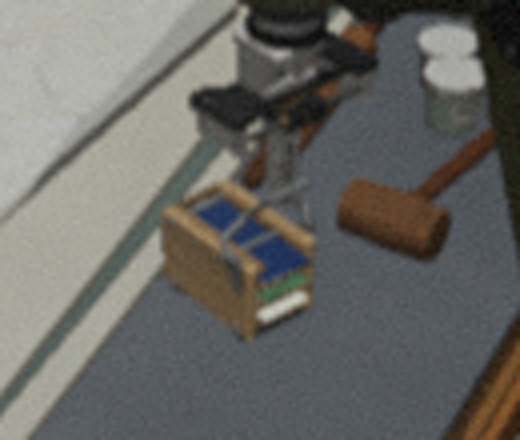

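Run:
```python
from ends import *
I=camera('wrist')[:,:,::-1]; cv2.imwrite('pics/w23.png',I)
S=cv2.imread('pics/s23z.png'); cv2.imwrite('pics/s23zz.png',cv2.resize(S[150:350,140:340],None,fx=3,fy=3,interpolation=cv2.INTER_CUBIC))
C=cal('scene')
for th in (3.2,2.9,2.6,2.4,2.2):
    v=(-36-78j)*np.exp(-1j*th); p=proj(C,[rk(-50+v.real,y,98+v.imag) for y in (22,-22)]); print(th,np.round([-50+v.real,98+v.imag]),(((p-[240,110])*4-[140,150])*3).round())
```

```text
3.2 [-10. 174.] [[261.  67.]
 [364.  19.]]
2.9 [-34. 182.] [[310.  78.]
 [413.  29.]]
2.6 [-59. 183.] [[363. 111.]
 [466.  61.]]
2.4 [-76. 180.] [[397. 144.]
 [501.  93.]]
2.2 [-92. 173.] [[430. 184.]
 [533. 133.]]
```

View pics/w23.png

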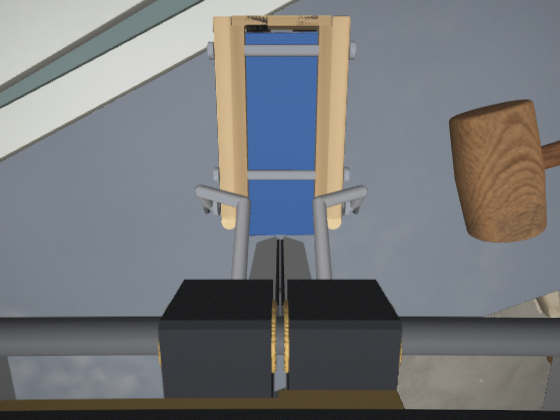

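View pics/s23zz.png

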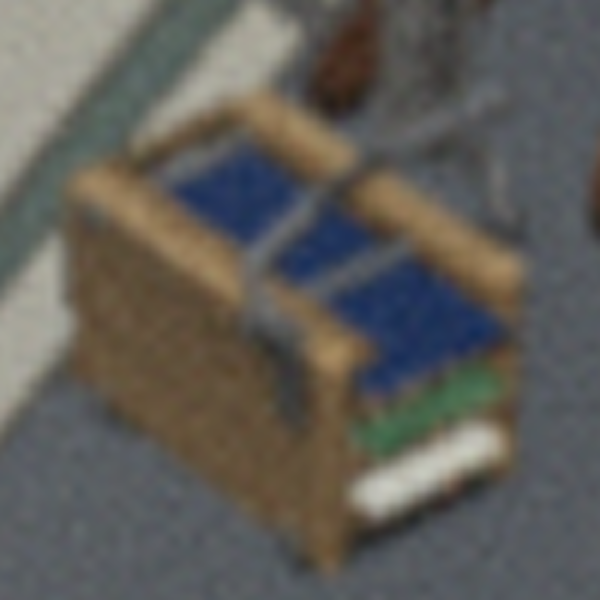

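```bash
python3 -m handwheel '[[0,0,0,0,0,0.025,0],[0,0,0,0,0,0.05,0],[0,0,0,0,0,0.07,0],[0,0,0,0,0,0.07,0]]';  python3 - <<'E'
from ends import *
wh()
I=camera('wrist')[:,:,::-1]; cv2.imwrite('pics/w24.png',I)
S=camera('scene')[:,:,::-1];  cv2.imwrite('pics/s24z.png',cv2.resize(S[110:220,240:370],None,fx=5,fy=5,interpolation=cv2.INTER_CUBIC))
E
```

```text
clock: 28.75
eef_pos: [529.3, -160.0, 166.3]
eef_rot: [-2.186, 1.568, 0.551]
wrist_force: [0.8, -0.7, 0.5]
finger_gap: 0.6
t 28.75 tcp [ 529.3 -160.   166.3] x [ 0.002  0.001 -1.   ] y [-0.393 -0.919 -0.002] F [ 0.8 -0.7  0.5] gap 0.6 j [-0.36  0.35  1.57  0.    1.22  1.61]
rack frame tcp [-84.2   0.2 166.3]
```

View pics/s24z.png

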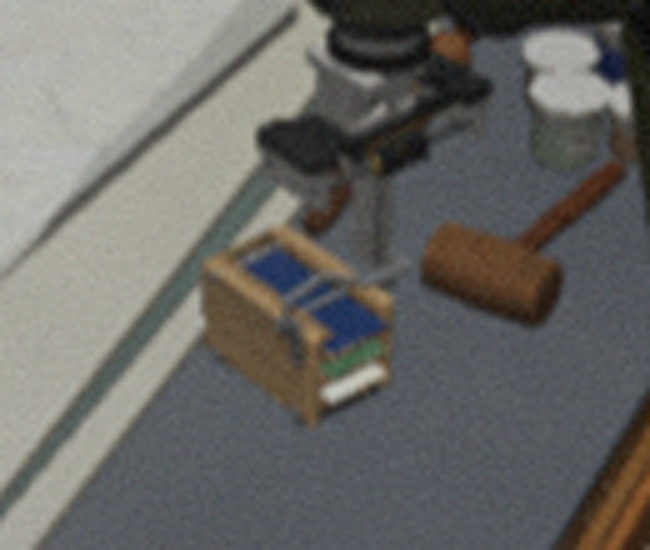

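View pics/w24.png

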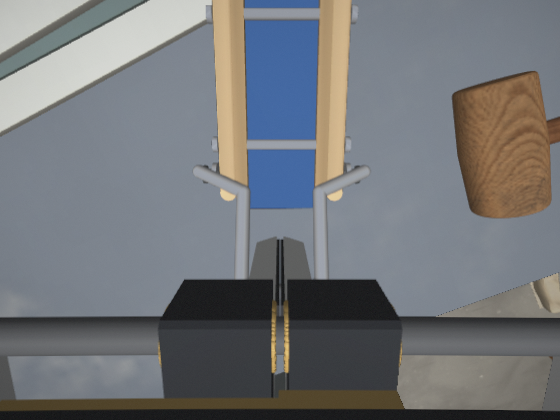

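```bash
python3 -m handwheel '[[0,0,0,0,0,0,0],[0,0,0,0,0,0,0],[0,0,0,0,0,0,0],[0,0,0,0,0,0,0]]';  python3 - <<'E'
from ends import *
S=camera('scene')[:,:,::-1];  cv2.imwrite('pics/s25z.png',cv2.resize(S[110:220,240:370],None,fx=5,fy=5,interpolation=cv2.INTER_CUBIC))
I=camera('wrist')[:,:,::-1]; cv2.imwrite('pics/w25.png',I)
E
```

```text
clock: 29.35
eef_pos: [529.7, -160.2, 166.2]
eef_rot: [-2.204, 1.568, 0.533]
wrist_force: [0.2, 0.7, -0.2]
finger_gap: 0.9
```

View pics/s25z.png

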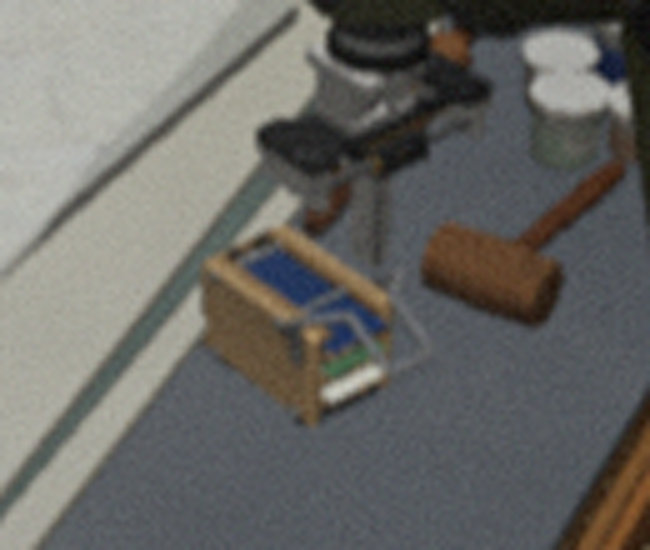

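View pics/w25.png

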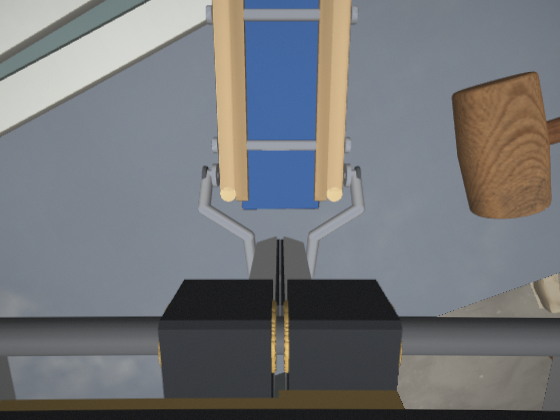

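```bash
python3 -m handwheel '[[0,0,0,-0.15,0,0,0],[0,0,0,-0.3,0,0,0],[0,0,0,-0.35,0,0.1,0],[0,0,0,-0.35,0,0.25,0],[0,0,0,-0.35,0,0.4,0],[0,0,0,-0.35,0,0.4,0],[0,0,0,-0.35,0,0.4,0],[0,0,0,-0.35,0,0.4,0]]';  python3 - <<'E'
from ends import *
wh()
S=camera('scene')[:,:,::-1];  cv2.imwrite('pics/s26z.png',cv2.resize(S[110:220,240:370],None,fx=5,fy=5,interpolation=cv2.INTER_CUBIC))
I=camera('wrist')[:,:,::-1]; cv2.imwrite('pics/w26.png',I)
E
```

```text
clock: 30.45
eef_pos: [419.7, -113.4, 270.8]
eef_rot: [-2.04, 1.569, 0.697]
wrist_force: [0.0, 0.1, -0.2]
finger_gap: 0.9
t 30.45 tcp [ 419.7 -113.4  270.8] x [ 0.002  0.001 -1.   ] y [-0.393 -0.919 -0.002] F [ 0.   0.1 -0.2] gap 0.9 j [-0.35 -0.01  1.74  0.    1.41  1.63]
rack frame tcp [-2.033e+02 -1.000e-01  2.708e+02]
```

View pics/s26z.png

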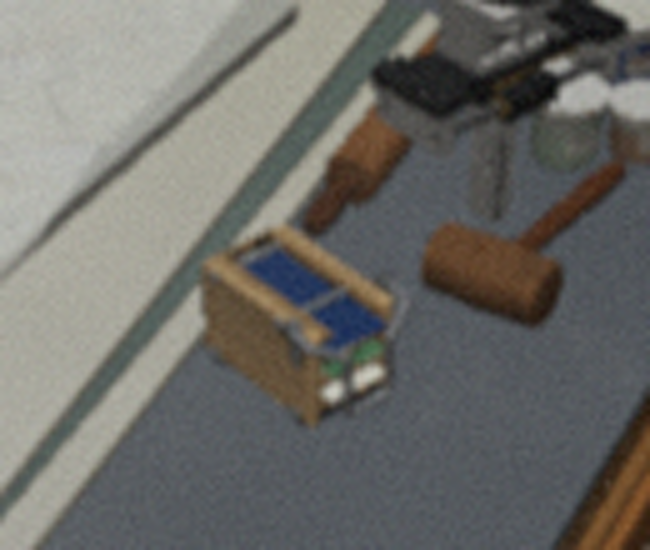

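View pics/w26.png

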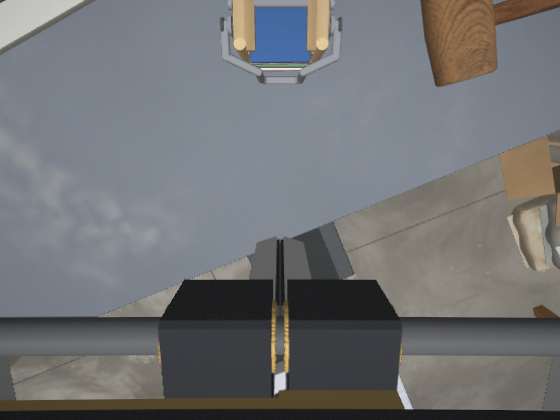

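```bash
python3 -m handwheel '[[0,0,0,0,0,0,0],[0,0,0,0,0,0,0],[0,0,0,0,0,0,0],[0,0,0,0,0,0,0],[0,0,0,0,0,0,0],[0,0,0,0,0,0,0],[0,0,0,0,0,0,0],[0,0,0,0,0,0,0]]'
python3 - <<'E'
from ends import *
I=camera('wrist')[:,:,::-1]; cv2.imwrite('pics/w27.png',I)
C=cal('wrist')
for th in (0,.06,.1,.2):
    v=(-36-78j)*np.exp(-1j*th); print(th,proj(C,[rk(-50+v.real,0,98+v.imag)]).round(1))
print(proj(C,[rk(-79,0,82),rk(-79,0,58),rk(-79,0,34)]).round(1))
print([(r,I[r,265:295].mean(0).round().astype(int).tolist()) for r in range(58,90)])
cv2.imwrite('pics/w27z.png',cv2.resize(I[10:100,210:350],None,fx=5,fy=5,interpolation=cv2.INTER_CUBIC))
E
```

```text
clock: 31.55
eef_pos: [419.6, -113.4, 270.7]
eef_rot: [-1.89, 1.569, 0.847]
wrist_force: [-0.5, -0.2, -0.2]
finger_gap: 0.5
0 [[280.1  78.4]]
0.06 [[280.1  82.5]]
0.1 [[280.1  85.1]]
0.2 [[280.1  91.4]]
[[280.1  63.1]
 [280.1  66.8]
 [280.1  70.1]]
[(58, [167, 110, 73]), (59, [167, 110, 73]), (60, [168, 110, 73]), (61, [148, 95, 61]), (62, [113, 80, 60]), (63, [96, 113, 133]), (64, [117, 142, 118]), (65, [124, 153, 112]), (66, [101, 125, 110]), (67, [73, 87, 99]), (68, [229, 229, 228]), (69, [193, 206, 212]), (70, [100, 115, 129]), (71, [141, 132, 127]), (72, [147, 136, 129]), (73, [146, 136, 129]), (74, [147, 136, 129]), (75, [147, 136, 129]), (76, [131, 124, 119]), (77, [154, 149, 147]), (78, [168, 160, 156]), (79, [169, 160, 156]), (80, [169, 160, 156]), (81, [169, 160, 155]), (82, [157, 155, 152]), (83, [127, 125, 124]), (84, [142, 133, 127]), (85, [148, 137, 129]), (86, [147, 137, 129]), (87, [148, 138, 130]), (88, [148, 138, 130]), (89, [148, 138, 130])]
```

View pics/w27z.png

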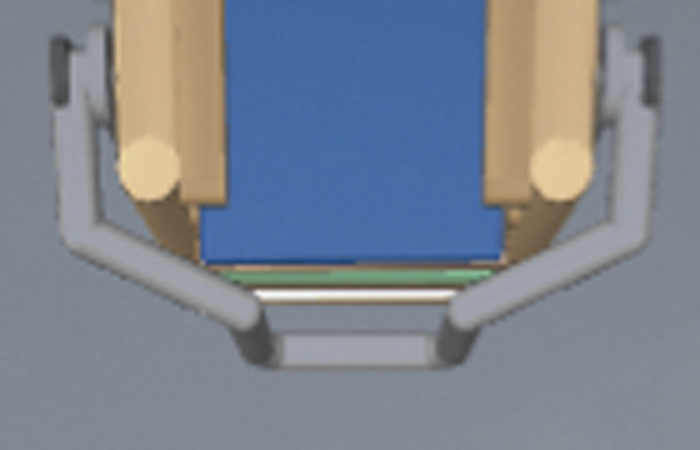

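```bash
python3 -m handwheel '[[0,0,0,0.1,0,-0.1,0],[0,0,0,0.25,0,-0.2,0],[0,0,0,0.36,0,-0.243,0],[0,0,0,0.4,0,-0.243,0],[0,0,0,0.4,0,-0.243,0],[0,0,0,0.4,0,-0.243,0]]'
python3 - <<'E'
from ends import *
wh()
I=camera('wrist')[:,:,::-1]; cv2.imwrite('pics/w28.png',I)
C=cal('wrist')
for th in (0,.06,.1,.2):
    v=(-36-78j)*np.exp(-1j*th); print(th,proj(C,[rk(-50+v.real,0,98+v.imag)]).round(1))
print(proj(C,[rk(-79,0,82),rk(-79,0,58),rk(-79,0,34)]).round(1))
cv2.imwrite('pics/w28z.png',cv2.resize(I[100:260,180:380],None,fx=4,fy=4,interpolation=cv2.INTER_CUBIC))
E
```

```text
clock: 32.35
eef_pos: [487.0, -141.9, 152.3]
eef_rot: [-2.561, 1.567, 0.176]
wrist_force: [0.0, -0.3, 0.9]
finger_gap: 0.5
t 32.35 tcp [ 487.  -141.9  152.3] x [ 0.003  0.001 -1.   ] y [-0.393 -0.919 -0.002] F [ 0.  -0.3  0.9] gap 0.5 j [-0.36  0.26  1.72  0.    1.16  1.62]
rack frame tcp [-130.2    0.2  152.3]
0 [[280.3 152.3]]
0.06 [[280.3 157.9]]
0.1 [[280.3 161.6]]
0.2 [[280.3 170.6]]
[[280.3 149.6]
 [280.3 147.2]
 [280.3 145.1]]
```

View pics/w28z.png

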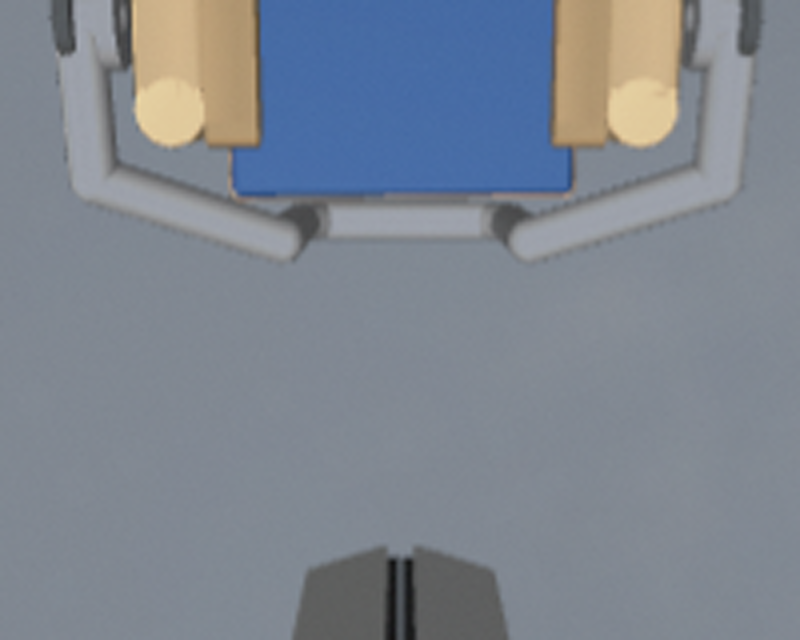

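Run:
```python
from ends import *
go(-130,0,80); go(-125,0,26)
```

```text
turn [-0.0001  0.0824  0.0006] shift [2.409e-01 1.200e-03 1.000e-04] | mm [72.3  0.3  0. ] deg 14.8
turn [-0.0001  0.0824  0.0006] shift [ 0.421   0.0015 -0.016 ] | mm [126.3   0.5  -4.8] deg 14.8
```

```bash
python3 -m handwheel '[[0,0.04,0,0.1,0.001,0.01,0],[0,0.082,0,0.2,0.001,0,0],[0,0.082,0,0.3,0.001,0,0],[0,0.082,0,0.38,0.001,-0.01,0],[0,0.082,0,0.421,0.0015,-0.016,0],[0,0.082,0,0.421,0.0015,-0.016,0],[0,0.082,0,0.421,0.0015,-0.016,0]]'
python3 - <<'E'
from ends import *
wh(); go(-106,0,26)
I=camera('wrist')[:,:,::-1]; cv2.imwrite('pics/w29.png',I)
C=cal('wrist')
for th in (0,.06):
    v=(-36-78j)*np.exp(-1j*th); print(th,proj(C,[rk(-50+v.real,0,98+v.imag)]).round(1))
print(proj(C,[rk(-79,0,82),rk(-79,0,58),rk(-79,0,34)]).round(1))
E
```

```text
clock: 33.28
eef_pos: [492.2, -144.3, 27.0]
eef_rot: [-3.134, 1.309, -0.397]
wrist_force: [-0.2, -0.6, -0.6]
finger_gap: 0.4
t 33.27 tcp [ 492.2 -144.3   27. ] x [ 0.239 -0.1   -0.966] y [-0.393 -0.919 -0.002] F [-0.2 -0.6 -0.6] gap 0.4 j [-0.35  0.36  1.98 -0.02  0.55  1.64]
rack frame tcp [-124.5    0.    27. ]
turn [-0.0002 -0.0001  0.0006] shift [ 0.0193  0.0001 -0.0586] | mm [  5.8   0.  -17.6] deg 0.1
0 [[280.  186.7]]
0.06 [[280.  194.8]]
[[279.8 155.1]
 [279.9 164.2]
 [280.  170.9]]
```

View pics/w29.png

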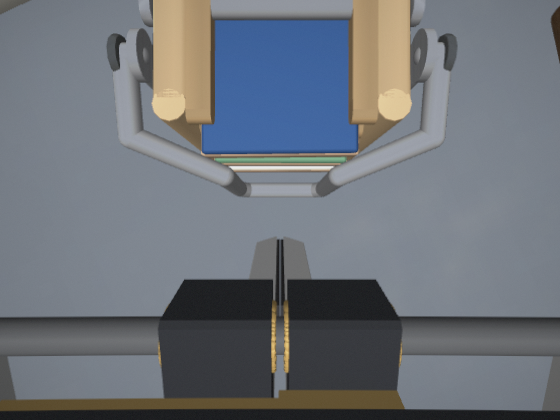

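```bash
python3 -m handwheel '[[0,0,0,0.01,0,-0.03,0],[0,0,0,0.018,0,-0.055,0],[0,0,0,0.02,0,-0.061,0],[0,0,0,0.02,0,-0.061,0]]'
python3 - <<'E'
from ends import *
wh()
I=camera('wrist')[:,:,::-1]; cv2.imwrite('pics/w30.png',cv2.resize(I[120:260,180:380],None,fx=4,fy=4,interpolation=cv2.INTER_CUBIC))
E
```

```text
clock: 33.83
eef_pos: [509.9, -151.9, 25.8]
eef_rot: [-3.134, 1.309, -0.397]
wrist_force: [-0.6, -0.4, 0.2]
finger_gap: 0.1
t 33.83 tcp [ 509.9 -151.9   25.8] x [ 0.239 -0.1   -0.966] y [-0.393 -0.919 -0.002] F [-0.6 -0.4  0.2] gap 0.1 j [-0.35  0.39  1.92 -0.02  0.56  1.64]
rack frame tcp [-105.3    0.    25.8]
```

View pics/w30.png

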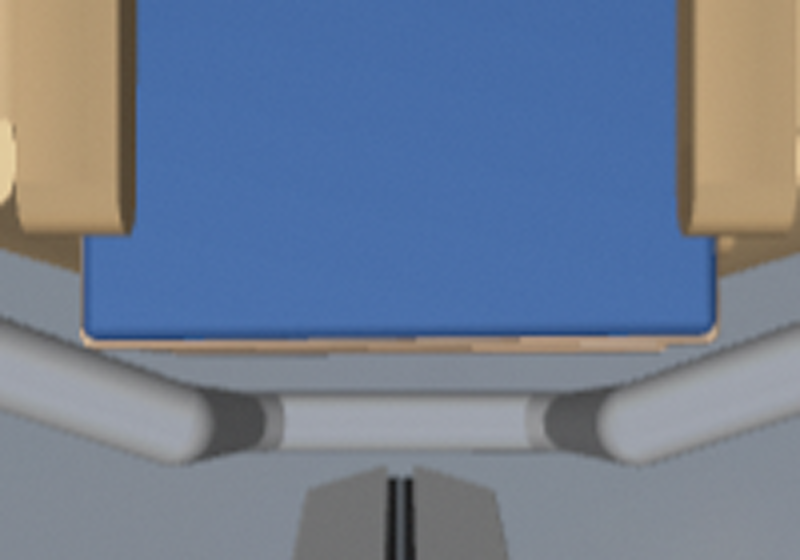

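```bash
python3 -m handwheel '[[0,0,0,0.0017,0,-0.0064,0],[0,0,0,0.0017,0,-0.0064,0],[0,0,0,0.0017,0,-0.0064,0]]';python3 -m handwheel '[[0,0,0,0.0009,0,-0.0032,0],[0,0,0,0.0009,0,-0.0032,0],[0,0,0,0.0009,0,-0.0032,0]]';python3 - <<'E'
from ends import *
wh()
I=camera('wrist')[:,:,::-1]; cv2.imwrite('pics/w31.png',cv2.resize(I[120:260,180:380],None,fx=4,fy=4,interpolation=cv2.INTER_CUBIC))
E
```

```text
clock: 34.25
eef_pos: [511.6, -152.6, 25.8]
eef_rot: [-3.134, 1.309, -0.397]
wrist_force: [-0.2, -0.0, 0.8]
finger_gap: 0.8
clock: 34.62
eef_pos: [512.4, -153.0, 25.8]
eef_rot: [-3.134, 1.309, -0.397]
wrist_force: [-0.7, 0.5, -1.1]
finger_gap: -0.0
t 34.62 tcp [ 512.4 -153.    25.8] x [ 0.239 -0.1   -0.966] y [-0.393 -0.919 -0.002] F [-0.7  0.5 -1.1] gap -0.0 j [-0.35  0.4   1.92 -0.02  0.57  1.64]
rack frame tcp [-102.5    0.    25.8]
```

View pics/w31.png

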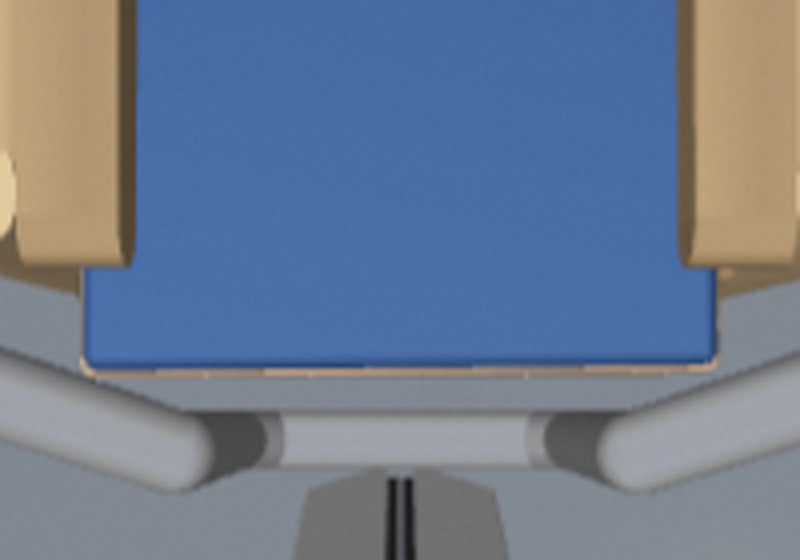

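Touching about now. Continue 1 mm at a time, watching force.

```bash
python3 -m handwheel '[[0,0,0,0.0009,0,-0.0032,0],[0,0,0,0.0009,0,-0.0032,0],[0,0,0,0.0009,0,-0.0032,0]]';python3 - <<'E'
from ends import *
wh()
E
python3 -m handwheel '[[0,0,0,0.0009,0,-0.0032,0],[0,0,0,0.0009,0,-0.0032,0],[0,0,0,0.0009,0,-0.0032,0]]';python3 - <<'E'
from ends import *
wh()
I=camera('wrist')[:,:,::-1]; cv2.imwrite('pics/w32.png',cv2.resize(I[120:260,180:380],None,fx=4,fy=4,interpolation=cv2.INTER_CUBIC))
E
```

```text
clock: 35.05
eef_pos: [513.2, -153.3, 25.7]
eef_rot: [-3.134, 1.309, -0.397]
wrist_force: [-0.6, 0.9, -1.4]
finger_gap: 0.4
t 35.05 tcp [ 513.2 -153.3   25.7] x [ 0.238 -0.1   -0.966] y [-0.393 -0.919 -0.002] F [-0.6  0.9 -1.4] gap 0.4 j [-0.35  0.4   1.91 -0.02  0.57  1.64]
rack frame tcp [-101.7    0.    25.7]
clock: 35.42
eef_pos: [514.0, -153.7, 25.5]
eef_rot: [-3.134, 1.31, -0.397]
wrist_force: [-1.8, 1.8, -2.0]
finger_gap: 0.2
t 35.42 tcp [ 514.  -153.7   25.5] x [ 0.238 -0.1   -0.966] y [-0.393 -0.919 -0.002] F [-1.8  1.8 -2. ] gap 0.2 j [-0.35  0.4   1.91 -0.02  0.57  1.64]
rack frame tcp [-100.8    0.    25.5]
```

View pics/w32.png

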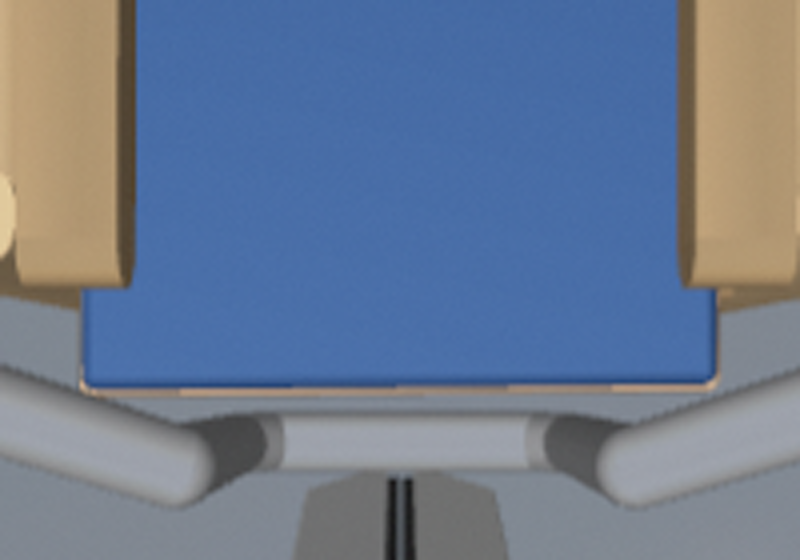

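```bash
python3 -m handwheel '[[0,0,0,-0.009,0,0.032,0],[0,0,0,-0.04,0,0.15,0],[0,0,0,-0.06,0,0.22,0],[0,0,0,-0.2,0,0.22,0],[0,0,0,-0.35,0,0.18,0],[0,0,0,-0.5,0,0.14,0],[0,0,0,-0.5,0,0.14,0],[0,0,0,-0.5,0,0.14,0],[0,0,0,-0.5,0,0.14,0]]';python3 - <<'E'
from ends import *
wh()
I=camera('wrist')[:,:,::-1]; cv2.imwrite('pics/w33.png',I)
C=cal('wrist')
for th in (0,.06):
    v=(-36-78j)*np.exp(-1j*th); print(th,proj(C,[rk(-50+v.real,0,98+v.imag)]).round(1))
print(proj(C,[rk(-79,0,82),rk(-79,0,58),rk(-79,0,34)]).round(1))
cv2.imwrite('pics/w33z.png',cv2.resize(I[80:200,200:360],None,fx=5,fy=5,interpolation=cv2.INTER_CUBIC))
T=camera('top')[:,:,::-1]; cv2.imwrite('pics/t33.png',T)
E
```

```text
clock: 36.6
eef_pos: [440.5, -122.5, 158.4]
eef_rot: [-3.134, 1.312, -0.397]
wrist_force: [-0.1, 0.8, 0.6]
finger_gap: 0.3
t 36.6 tcp [ 440.5 -122.5  158.4] x [ 0.236 -0.099 -0.967] y [-0.393 -0.919 -0.002] F [-0.1  0.8  0.6] gap 0.3 j [-0.34  0.01  2.01 -0.02  0.86  1.64]
rack frame tcp [-180.6   -0.2  158.4]
0 [[279.8 137.2]]
0.06 [[279.8 141.6]]
[[279.7 110. ]
 [279.8 118.6]
 [279.8 125.9]]
```

View pics/w33z.png

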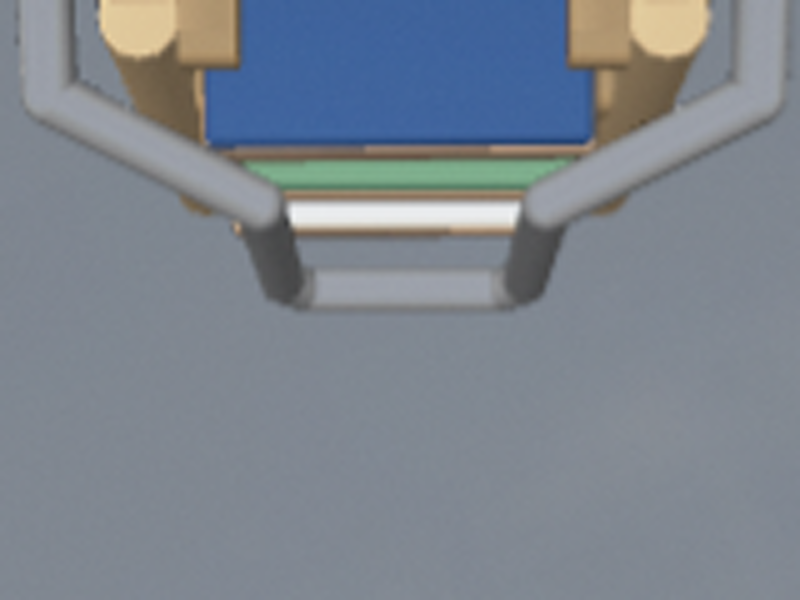

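View pics/t33.png

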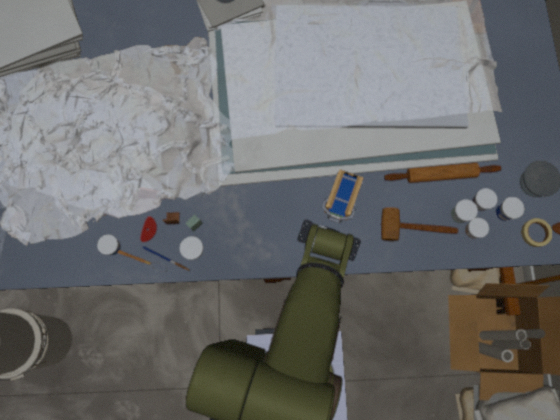

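Run:
```python
from cell import order
print(order.sign_off())
```

```text
the job is handed in; nothing more can be done
None
```

The white tile is in the lowest level and the blue one in the top, both glaze up. The bail is closed across all three tiles. I handed the job in at about 36.6 s of the 72 s; no verdict was given.

- **Tiles:** I inserted each tile part way, let go, and pushed it with closed fingertips until I felt the back stop. The wrist read about 3.3 N for white and 2.6 N for blue, well under the 10 N at which the rack slides. In the last wrist picture the three front ends lie within about 1 mm of each other. White is perhaps 1 mm short of the stops, against the 3.5 mm allowed.
- **Bail:** I pulled the bar forward and it fell shut slowly. Some pictures first suggested it was 0.02–0.045 rad open, so I pressed the bar with up to about 3 N. It stopped within about 1 mm of where it should when closed. The last picture puts the bar at row 137.6, where fully closed would be 137.2 and 0.06 rad open 141.6.
- **Rack and bystanders:** In the final top picture the rack and the other things on the bench look unmoved. That is by eye only, not measured. The robot had backed clear, about 180 mm in front of the rack's centre, at hand-in.

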